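# Open the cupboard and hold its shelf bracket for screwing

### The job

I am fitting a shelf in the small oak desk cupboard whose top board is off. First swing its left-hand door wide open, about square to the front, so that I can get my screwdriver in; then pick up the loose oak bracket, bring it in from above, upright with its flat back towards the back of the cupboard, line it up edge to edge with the yellow mounting plate and press it flat on the plate with a steady 10 newtons or so (never above 20, the foam behind it is soft). Finish while still gripping it and pushing like that, for I will put the screws in then, and leave the other things on the desk where they are.

Things in the scene. Friction and masses are not known exactly. Their poses are not given: they have to be found in the camera images.
- cupboard: low oak cupboard without its top board, fixed to the desk: 140 deep (x), 400 wide (y), 150 high; origin under its centre; its front with two doors faces its -x (roughly towards the robot), +y is its left half as seen from the robot. Floor board, sides 12 thick, back 8 thick (inner face at x = +62), door leaves 14 thick in front of x = -70. The right-hand door does not move; a bracket like the loose one is already screwed on behind it, at y = -110
- door (a joint): left-hand door of the cupboard: 0 shut, 1.57 square to the front, stops at 1.75 rad; opens towards the cupboard's -x; light, stays where it is left. It may start ajar
- door_hinge (a point): point on the upright hinge line of the left-hand door, at x = -70, y = +200, z = 122 in the cupboard's frame; axes as the cupboard's
- door_handle (a point): middle of the door's upright steel bar handle: 10 thick, 54 tall, from 93 to 147 above the desk, bar centre 35 off the door's outer face, 155 from the hinge line along the door; its top end can be gripped from above. Its axes turn with the door: -x points straight out of the outer face, y lies along the door towards the hinge. The fixed right-hand door has a like handle 95 from it (door shut)
- bracket: the loose oak bracket, 150 g or so, standing upright on the desk. T-shaped from above: a plate 80 wide (y), 10 thick (x from -10 to 0), 60 high whose flat back faces its +x, and an upright rib 18 thick (y), reaching to x = -55 in the upper 34 and to x = -34 in the lower 26. Origin at the foot of the flat back, in the middle of its width; z up. Gripped from above across the rib
- bracket_face (a point): centre of the bracket's flat back, 30 above its origin, same axes
- plate_face (a point): centre of the front face of the yellow mounting plate, 80 wide (y), 60 high (z), 6 thick, whose front stands 26 proud of the cupboard's back panel, facing -x; centre 95 above the desk, in the left half of the cupboard. Axes as the cupboard's: +x is the way to press. Where it is along the back differs each time. The bracket's flat back is to cover it, edge to edge
- plate: the yellow mounting plate itself; origin at the middle of its rear face, axes as the cupboard's. Pressed, it slides straight back (+x) into its foam, 1.4 N per mm (10 N = 7 mm), 15 mm at most, and springs back
- vase: bystander: green glass vase, 90 across, 155 tall; origin under its centre (mm)
- pencup: bystander: blue ceramic pen cup, 74 across, 95 tall; origin under its centre (mm)
- tape: bystander: grey tape measure, 62 x 32 x 55; origin under its centre (mm)
- screwtray: bystander: steel tray of screws and washers, 100 x 100 x 30; origin under its centre (mm)
- plant: bystander: potted plant, white pot 100 across, about 160 tall; origin under its centre (mm)
Things that resemble listed ones, but are neither listed nor needed, are in the scene too. Leave any green, pink or turquoise look-alike of the bracket alone.

How it is judged:
On the way, in this order (a step that is already met when the one before it is completed fails the run):
1. the left-hand door is swung open, past 69 degrees (1.2 rad) (value of joint door above 1.2 rad), for 0.2 s.
2. the bracket is lifted off the desk (height (world z) of bracket above 0.03 m and contact force between the fingers and bracket above 2 N), for 0.1 s.
3. the bracket is pressed flat on the mounting plate with 6 to 14 N (contact force between bracket and plate between 6 and 14 N and y of bracket_face in the frame of plate_face between -0.008 and 0.008 m and z of bracket_face in the frame of plate_face between -0.008 and 0.008 m and x of bracket_face in the frame of plate_face above -0.006 m and angle between the x axis of bracket_face and the x axis of plate_face, either way round below 0.1 rad and angle between the z axis of bracket_face and the z axis of plate_face, either way round below 0.1 rad and angle between bracket's own z axis and vertical below 0.15 rad and contact force between the fingers and bracket above 2 N and linear speed of bracket below 0.02 m/s and contact force between bracket and cupboard below 0.5 N), for 0.5 s.
At the end, for the whole second after the job is handed in: Still gripped, the bracket presses on the yellow plate with 6 to 14 N, at rest, upright, edges within 8 mm of the plate's sideways and in height, flat to within 0.1 rad, touching no other part of the cupboard; the left-hand door stands open by more than 1.2 rad (all of step 3 and value of joint door above 1.2 rad); the arm keeps its last pose, push and grip.
It fails at once if the plate is pressed with more than 20 N (contact force between anything else and plate above 20 N).
It fails at once if a bystander is shifted by more than 40 mm or tipped (distance of any of vase, pencup, tape, screwtray, plant from where it was at the start of the episode above 0.04 m or angle between any of vase, pencup, tape, screwtray, plant's own z axis and vertical above 0.5 rad).
It also fails if it takes over 61 s, if anything falls off the work surface, if the arm or the gripper's body presses on something with over 40 N, if the wrist force passes 120 N, or if a joint passes its speed limit or range.

### The arm

A 6-joint arm with a two-finger parallel gripper is mounted at the origin on the work surface. World frame = base frame: x ahead of the robot, y to its left, z up, the work surface at z = 0. Lengths are in m, angles in rad, forces in N, time in s.
With the tool pointing down it reaches from about 0.35 to 0.775 m from the base axis. Payload 5.5 kg.
Tool frame: the origin (TCP) lies between the finger pads; the fingertips stand 22 mm ahead of it and the grasp point (between the pads) lies 3 mm ahead of it (env.finger_overhang is the distance from the TCP to the fingertips, in m); y points along the fingers, x is the direction in which the jaws open and shut, and the axes are right-handed (so a half turn about y gives the same grasp; the last joint's range is limited). The gripper opens to 85 mm and grips with 20 to 120 N. Pads are 22 mm wide; open, the fingers measure 114 mm over their backs; the gripper's body (76 mm by 85 mm) begins 54 mm behind the grasp point. The pads swing forward as they close: fully open they stand 13 mm farther back than shut.
Start: joints at [-1.37, 0.313, 0.046, 1.304, 0, 1.431], TCP at [0.192, -0.542, 0.253] pointing down, gripper open.
Joint ranges: [-2.76, 2.76], [-0.86, 1.69], [-1.03, 1.26], [-2.2, 2.34], [-1.47, 1.5], [-3.14, 3.14]. Speed limits (rad/s): [2.57, 2.57, 3.14, 3.14, 3.14, 3.14].

### API

Orientations are given as a unit quaternion [w, x, y, z].
In Python, from workcell import monitor, cams, job, env gives the robot as it stands.
- The arm moves only by the tool drive_tool, never from a script. Its argument "plan" is text: rows parted by semicolons, each of 7 numbers parted by spaces: the opening, from -1 (shut) to 1 (fully open), then the shift along the tool's x, y, z in mm, then the turn, a rotation vector about the tool's x, y, z in degrees. In form: gripper x y z rx ry rz; .... A call has 1 to 8 rows; each row shifts and turns the pose as measured when the row begins, along the tool's axes as they then stand; what a row does not reach is not made up. A row lasts 1/8 s, in which the tool goes at most 62.5 mm and 10.7 degrees, less where a joint would pass 70% of its speed; a pose out of reach is approached as far as the arm can. A call is refused whole if a number of a shift passes 62.5 or a number of a turn 10.7, either way. A call with a gripper value outside its range is refused whole. The fingers move at their own pace and stop on an object; "grip_force" is the grip in N (left out, the last holds). Time passes only in rows, so rows that do not move let the fingers close. It gives the time, the measured TCP pose, the force and the opening at its end, in the units of the state.
- monitor.get_state(): the state, without advancing time (a new reading comes with each control period).
- cams.read_camera(name): name is "scene" or "top"; returns (picture, depth): 420x560x3 uint8, red, green, blue; 420x560 float32, m along the optical axis (not along the pixel's ray), 0 where there is no reading.
- cams.calibration(name): a dict with "fx", "fy", "cx", "cy" (pixels), "D" ([k1, k2, p1, p2, k3] as OpenCV has them; the pictures are not rectified), "R" (3x3) and "t" (3): a world point X has camera coordinates R X + t. Camera axes: x right, y down, z forward; pixel columns grow to the right and rows downward; lengths in m; the calibration is good to about 2 mm. A picture is of the moment at which its call begins. calibration takes no time and is no camera call.
- job.hand_in(): hands the job in, once; it reports no verdict.
The state is a dict: "clock": time; "joint_pos": joint angles; "qvel": joint speeds; "tau": joint torques, N m; "tcp_pos": TCP position; "orientation": TCP orientation; "wrist_force": force on the tool from outside, world axes, zero at the start; "ft_torque": the same for the moment, N m; "finger_gap": finger opening in m.
Only numpy, scipy, OpenCV 4.12 (cv2) and the standard library are available. Lean on these libraries where they do the work, as an engineer would, in place of code of your own. Each camera call takes 0.05 s, during which the arm holds its last target.

## Working session

There is one attempt and no reset: what is moved stays moved. The work goes in short steps, Python scripts to look and compute and a tool call to move; the robot and the scene stay as the last step left them, time stands still between calls to the robot, and variables do not carry over. Pictures are saved under pics/ and viewed, and the job is handed in when it is done.

Besides the shell and the picture viewer there is one more tool, called as name(argument=value, ...) on one line, values as JSON. drive_tool: Moves the arm, as the interface text tells. Its arguments: {"type":"object","properties":{"plan":{"type":"string"},"grip_force":{"type":"number"}},"required":["plan"]}

```bash
mkdir -p pics; ls; cat > h.py <<'E'
import numpy as np, cv2
from workcell import monitor, cams, job, env
def snap(n,tag):
    im,d=cams.read_camera(n); np.savez(f'pics/{tag}.npz',im=im,d=d); cv2.imwrite(f'pics/{tag}.png',im[:,:,::-1]); return im,d
def cal(n):
    c=cams.calibration(n); K=np.array([[c['fx'],0,c['cx']],[0,c['fy'],c['cy']],[0,0,1.]]); return K,np.array(c['D'],float),np.array(c['R']),np.array(c['t'])
def ray(n,uv):
    K,D,R,t=cal(n); p=cv2.undistortPoints(np.array(uv,float).reshape(-1,1,2),K,D).reshape(-1,2)
    return np.c_[p,np.ones(len(p))]@R, -R.T@t
def atz(n,uv,z):
    r,o=ray(n,uv); return o+r*((z-o[2])/r[:,2])[:,None]
def cloud(n,d):
    h,w=d.shape; u,v=np.meshgrid(np.arange(w),np.arange(h)); r,o=ray(n,np.c_[u.ravel(),v.ravel()])
    return (o+r*d.reshape(-1,1)).reshape(h,w,3)
def proj(n,X):
    K,D,R,t=cal(n); return cv2.projectPoints(np.array(X,float).reshape(-1,1,3),cv2.Rodrigues(R)[0],t,K,D)[0].reshape(-1,2)
def crop(tag,x0,y0,x1,y1,s,out):
    im=np.load(f'pics/{tag}.npz')['im'][y0:y1,x0:x1,::-1]; cv2.imwrite(f'pics/{out}.png',cv2.resize(im,None,fx=s,fy=s,interpolation=cv2.INTER_CUBIC))
E
python3 - <<'E'
from h import *
snap('scene','s0');snap('top','t0')
for k,v in monitor.get_state().items(): print(k,np.round(v,4))
for n in('scene','top'):
    K,D,R,t=cal(n); print(n,K.diagonal(),-R.T@t,R[2])
E
```

```text
pics
clock 0.1
joint_pos [-1.3696  0.3139  0.0451  1.3036 -0.      1.4312]
qvel [-0.0007 -0.0027  0.002   0.0005 -0.0009  0.0005]
tau [ 1.60000e-03 -4.81726e+01  2.99243e+01  1.28000e-02 -2.00000e-04
  0.00000e+00]
tcp_pos [ 0.1921 -0.5415  0.2525]
orientation [ 0.5779 -0.5772  0.4084 -0.4075]
wrist_force [0.3894 0.2292 0.5257]
ft_torque [ 0.0013 -0.0111  0.0741]
finger_gap 0.0852
scene [394.05267233 394.05267233   1.        ] [ 0.91409607 -0.55356559  1.04403013] [-0.33978071  0.49282374 -0.80104546]
top [427.79579435 427.79579435   1.        ] [0.44122341 0.0226551  1.28623423] [ 0.08316047  0.00375505 -0.99652909]
```

View pics/s0.png

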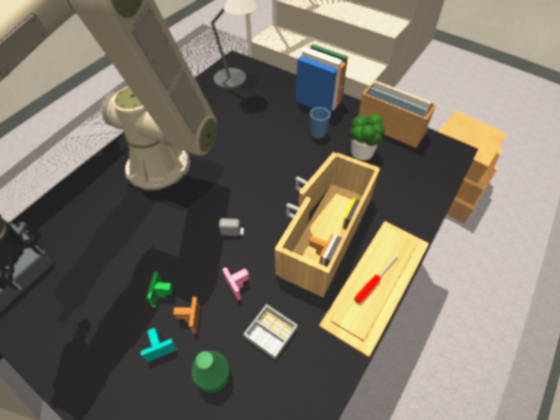

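View pics/t0.png

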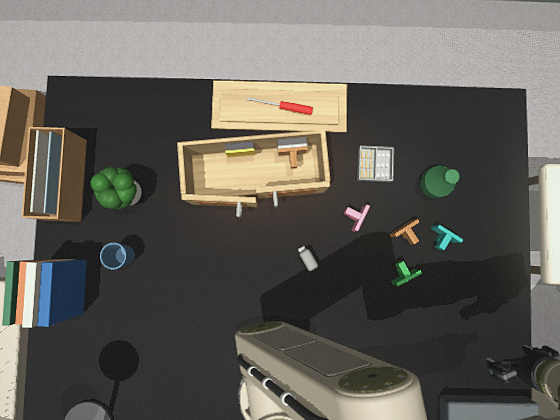

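The top view shows bracket-shaped things at orange (406,231), pink (358,216), turquoise (447,236) and green (405,273), plus the fitted one inside the cupboard at (292,150). The orange-oak one at (406,231) fits, since it is loose and none of the excluded colours. The cupboard is at (180-330, 132-208), with the yellow plate at (240,150) and handles at (239,210) and (276,198). The door looks slightly ajar.

```bash
python3 - <<'E'
from h import *
crop('t0',170,120,340,220,4.7,'c1')
crop('t0',340,190,470,290,6,'c2')
im,d=[np.load('pics/t0.npz')[k] for k in('im','d')]
P=cloud('top',d)
for u,v in [(406,300),(410,225),(415,238),(182,170),(326,160),(240,190),(300,190),(230,152),(250,150),(239,205),(276,195),(440,180),(308,258)]:
    print((u,v),np.round(P[v,u],3),im[v,u])
E
```

```text
(406, 300) [ 0.288 -0.373 -0.001] [33 34 30]
(410, 225) [ 0.509 -0.364  0.063] [216 161 106]
(415, 238) [ 0.472 -0.379  0.061] [203 152 101]
(182, 170) [0.633 0.276 0.156] [244 226 175]
(326, 160) [ 0.673 -0.109  0.15 ] [245 222 171]
(240, 190) [0.602 0.131 0.01 ] [170 146 103]
(300, 190) [ 0.593 -0.043  0.121] [140 105  69]
(230, 152) [0.692 0.153 0.126] [230 238 121]
(250, 150) [0.7   0.098 0.125] [229 234 118]
(239, 205) [0.544 0.121 0.147] [200 204 197]
(276, 195) [0.574 0.022 0.147] [163 162 154]
(440, 180) [ 0.632 -0.428  0.122] [ 63 109  72]
(308, 258) [ 0.406 -0.074  0.057] [186 187 180]
```

View pics/c1.png

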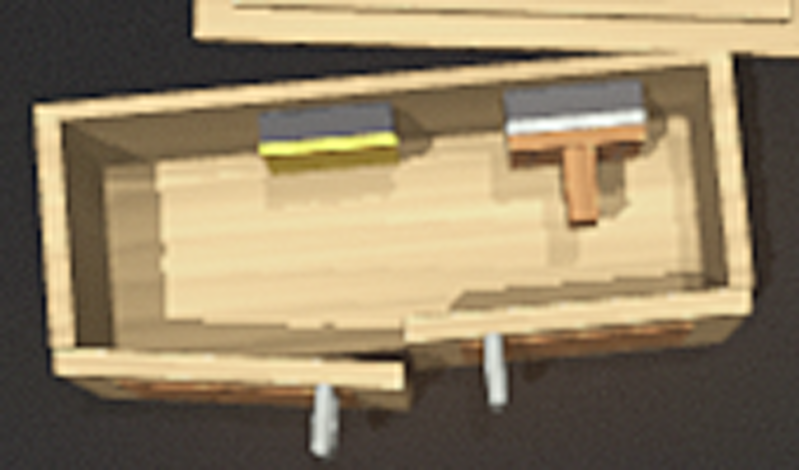

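View pics/c2.png

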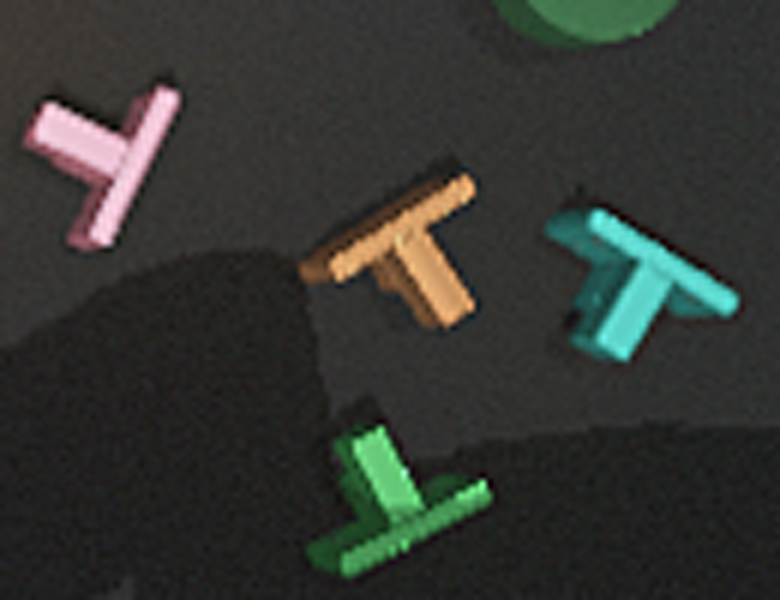

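```bash
cat > m.py <<'E'
from h import *
def px(c,x0,y0,s): return (np.array(c,float)+.5)/s-.5+[x0,y0]
A=lambda c,z: atz('top',px(c,170,120,4.7),z)
B=lambda c,z: atz('top',px(c,340,190,6),z)
E
python3 - <<'E'
from m import *
np.set_printoptions(precision=4,suppress=True)
print('back L/R outer, sideL front, right front',A([(35,104),(735,52),(55,350),(750,313)],.15))
q=A([(35,104),(735,52)],.15); print('len',np.linalg.norm(q[1]-q[0]))
p=A([(262,153),(398,148),(262,143),(397,134)],.125);print('plate',p,np.linalg.norm(p[1]-p[0]))
b=B([(328,265),(465,173),(340,283),(477,188),(440,328),(477,305)],.06);print('br',b,np.linalg.norm(b[1]-b[0]))
d=np.load('pics/t0.npz')['d'];P=cloud('top',d)
for n,(x0,y0,x1,y1) in {'hL':(234,198,246,220),'hR':(270,188,282,208)}.items():
    Q=P[y0:y1,x0:x1].reshape(-1,3);m=(Q[:,2]>.135)&(Q[:,2]<.16)
    print(n); 
    for r in Q[m]: print(np.round(r,3),end=' ')
im=np.load('pics/t0.npz')['im']
# orange mask
sub=P[190:290,340:470];m=(abs(sub[:,:,2]-.06)<.008);c=im[190:290,340:470].astype(int);m&=(c[:,:,0]>c[:,:,1]+25)&(c[:,:,1]>c[:,:,2]+20)
print(m.sum(),sub[m].mean(0)); r=cv2.minAreaRect((sub[m][:,:2]*1000).astype(np.float32));print(r)
E
```

```text
back L/R outer, sideL front, right front [[ 0.7113  0.2943  0.15  ]
 [ 0.7532 -0.1079  0.15  ]
 [ 0.5692  0.2759  0.15  ]
 [ 0.6017 -0.1192  0.15  ]]
len 0.40442915654743716
plate [[0.6916 0.1655 0.125 ]
 [0.6969 0.0858 0.125 ]
 [0.6976 0.1657 0.125 ]
 [0.7052 0.0866 0.125 ]] 0.07984098165918235
br [[ 0.4825 -0.3197  0.06  ]
 [ 0.5284 -0.3854  0.06  ]
 [ 0.4741 -0.3255  0.06  ]
 [ 0.5214 -0.3911  0.06  ]
 [ 0.454  -0.3735  0.06  ]
 [ 0.4654 -0.3912  0.06  ]] 0.08015441333286227
hL
[0.563 0.135 0.144] [0.563 0.132 0.147] [0.563 0.129 0.148] [0.563 0.126 0.15 ] [0.563 0.124 0.149] [0.564 0.121 0.145] [0.563 0.118 0.151] [0.564 0.116 0.146] [0.563 0.113 0.148] [0.564 0.108 0.146] [0.564 0.105 0.148] [0.56  0.135 0.148] [0.56  0.131 0.154] [0.56  0.129 0.147] [0.56  0.126 0.153] [0.561 0.124 0.147] [0.561 0.121 0.148] [0.561 0.118 0.148] [0.561 0.116 0.149] [0.561 0.113 0.146] [0.561 0.11  0.148] [0.561 0.108 0.151] [0.561 0.105 0.148] [0.557 0.134 0.15 ] [0.558 0.132 0.147] [0.558 0.129 0.146] [0.558 0.126 0.147] [0.558 0.124 0.145] [0.558 0.121 0.148] [0.558 0.118 0.147] [0.558 0.116 0
[... 3017 characters left out ...]
.03  0.147] [0.566 0.028 0.15 ] [0.566 0.022 0.148] [0.563 0.03  0.147] [0.563 0.028 0.148] [0.563 0.025 0.15 ] [0.564 0.022 0.143] [0.561 0.03  0.145] [0.561 0.027 0.145] [0.561 0.025 0.146] [0.561 0.022 0.147] [0.558 0.03  0.143] [0.558 0.027 0.148] [0.558 0.025 0.145] [0.558 0.022 0.145] [0.556 0.03  0.142] [0.556 0.027 0.145] [0.555 0.025 0.146] [0.556 0.022 0.143] [0.552 0.027 0.152] [0.552 0.025 0.15 ] [0.553 0.022 0.146] [0.55  0.027 0.144] [0.55  0.024 0.151] [0.55  0.022 0.147] [0.547 0.027 0.15 ] [0.547 0.024 0.147] [0.548 0.022 0.143] [0.545 0.024 0.142] 203 [ 0.4893 -0.3618  0.0603]
((482.5504455566406, -366.177490234375), (52.56081008911133, 78.25023651123047), 33.8221435546875)
```

```bash
python3 - <<'E'
from h import *
d=np.load('pics/s0.npz')['d'];P=cloud('scene',d)
print(np.round(P[[313,250],[190,150]],3))
crop('s0',270,150,390,290,4.2,'c3'); crop('s0',130,260,270,400,4.2,'c4')
E
```

```text
[[ 0.499 -0.365  0.06 ]
 [ 0.235 -0.271  0.002]]
```

View pics/c3.png

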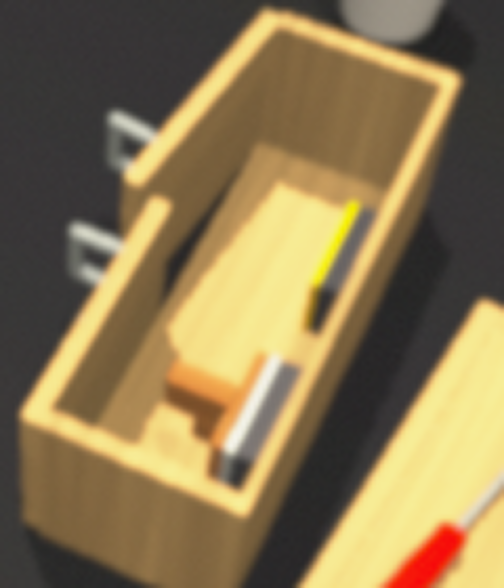

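View pics/c4.png

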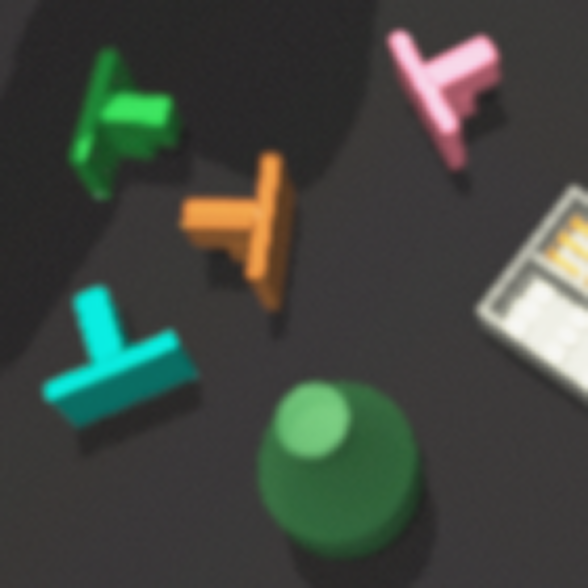

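```bash
cat > fit.py <<'E'
from m import *
from scipy.optimize import least_squares
np.set_printoptions(precision=4,suppress=True)
def rimfit(cam,tag):
    P=cloud(cam,np.load(f'pics/{tag}.npz')['d']).reshape(-1,3)
    m=(abs(P[:,2]-.15)<.007)&(P[:,0]>.5)&(P[:,0]<.82)&(P[:,1]>-.17)&(P[:,1]<.33);Q=P[m][:,:2]
    R=np.array([[62,70,-200,200],[-70,70,188,200],[-70,70,-200,-188],[-84,-70,-200,-2]])/1000
    c=R[:,[0,2]]/2+R[:,[1,3]]/2;h=(R[:,[1,3]]-R[:,[0,2]])/2
    def res(p,full=False):
        co,s=np.cos(p[2]),np.sin(p[2]);L=(Q-p[:2])@np.array([[co,-s],[s,co]])
        e=abs(L[:,None]-c)-h; dd=np.linalg.norm(np.maximum(e,0),axis=2).min(1)
        inn=np.zeros(len(Q))
        # centre-line distance keeps it centred
        k=h.argmin(1); g=np.maximum(e,0); 
        for i in range(4): g[:,i,k[i]]=abs(L[:,i*0+k[i]]-c[i,k[i]])
        r=np.linalg.norm(g,axis=2).min(1); return r
    s=least_squares(res,[.65,.085,.1],loss='soft_l1',f_scale=.004); r=res(s.x)
    # keep only inliers
    return s.x,len(Q),np.median(r)
E
python3 - <<'E'
from fit import *
for c,t in(('top','t0'),('scene','s0')):
    x,n,r=rimfit(c,t);print(c,x,np.degrees(x[2]),n,r)
    p=x; R=np.array([[np.cos(p[2]),-np.sin(p[2])],[np.sin(p[2]),np.cos(p[2])]])
    inv=lambda q:(np.array(q)[:,:2]-p[:2])@R
    print('plate local',inv([[.6916,.1655],[.6969,.0858]]),'handleL,R',inv([[.5205,.124],[.553,.0245]]),'hinge',R@[-.07,.2]+p[:2])
    print('back,front corners',inv([[.7113,.2943],[.7532,-.1079],[.6017,-.1192]]))
for c,t in(('top','t0'),('scene','s0')):
    z=np.load(f'pics/{t}.npz');P=cloud(c,z['d']);im=z['im'].astype(int)
    m=(im[:,:,2]<im[:,:,1]-80)&(im[:,:,0]>190)&(im[:,:,1]>190)&(abs(P[:,:,2]-.125)<.006)&(P[:,:,0]>.6)&(P[:,:,0]<.8)
    Q=P[m]@np.eye(3);print(c,'yellow top',m.sum(),Q.mean(0),inv(Q).mean(0),inv(Q).min(0),inv(Q).max(0))
E
```

```text
top [0.6597 0.0867 0.1267] 7.259118087411374 1884 0.004165425310555304
plate local [[ 0.0416  0.0742]
 [ 0.0367 -0.0056]] handleL,R [[-0.1334  0.0546]
 [-0.1137 -0.0482]] hinge [0.565  0.2762]
back,front corners [[ 0.0774  0.1994]
 [ 0.0681 -0.2048]
 [-0.0836 -0.1969]]
scene [0.6603 0.0842 0.1257] 7.2021060961867045 1462 0.0042432190367407835
plate local [[ 0.0412  0.0767]
 [ 0.0365 -0.003 ]] handleL,R [[-0.1338  0.057 ]
 [-0.114  -0.0458]] hinge [0.5658 0.2739]
back,front corners [[ 0.0769  0.202 ]
 [ 0.068  -0.2023]
 [-0.0837 -0.1945]]
top yellow top 73 [0.6977 0.1283 0.1259] [0.0426 0.0391] [ 0.0381 -0.0001] [0.0475 0.0773]
scene yellow top 71 [0.6947 0.0886 0.1256] [0.0346 0.    ] [-0.004  -0.1049] [0.0452 0.0726]
```

```bash
cat > fit2.py <<'E'
from m import *
from scipy.optimize import least_squares
np.set_printoptions(precision=4,suppress=True)
R4=np.array([[62,70,-200,200],[-70,70,188,200],[-70,70,-200,-188],[-84,-70,-200,-2]])/1000
def Rm(a): return np.array([[np.cos(a),-np.sin(a)],[np.sin(a),np.cos(a)]])
def rim(cam,tag,p=(.66,.086,.105)):
    P=cloud(cam,np.load(f'pics/{tag}.npz')['d']).reshape(-1,3)
    Q0=P[(abs(P[:,2]-.15)<.007)][:,:2]; p=np.array(p)
    for it in range(6):
        L=(Q0-p[:2])@Rm(p[2]); mar=.012 if it<2 else .006
        sets=[]
        for (a,b,c,d),k in zip(R4,(0,1,1,0)):
            lo,hi=np.array([a,c]),np.array([b,d]); sh=np.array([.0,.0]);mm=np.full(2,mar); mm[1-k]=-.02
            m=((L>lo-mm)&(L<hi+mm)).all(1); sets.append((Q0[m],k,(lo[k]+hi[k])/2))
        f=lambda q:np.concatenate([((s-q[:2])@Rm(q[2]))[:,k]-c for s,k,c in sets])
        p=least_squares(f,p,loss='soft_l1',f_scale=.004).x
    return p,[(len(s),round(float(np.mean(((s-p[:2])@Rm(p[2]))[:,k]-c)),4)) for s,k,c in sets]
if __name__=='__main__':
  for c,t in(('top','t0'),('scene','s0')):
    p,i=rim(c,t);print(c,p,np.degrees(p[2]),i)
    inv=lambda q:(np.array(q)[:,:2]-p[:2])@Rm(p[2])
    print('plate',inv([[.6916,.1655],[.6969,.0858]]),'handleL,R',inv([[.5205,.124],[.553,.0245]]),'hinge',Rm(p[2])@[-.07,.2]+p[:2])
    z=np.load(f'pics/{t}.npz');P=cloud(c,z['d']);im=z['im'].astype(int);L=inv(P.reshape(-1,3)).reshape(*P.shape[:2],2)
    m=(im[:,:,2]<im[:,:,1]-60)&(im[:,:,1]>im[:,:,0]-25)&(im[:,:,1]>120)&(P[:,:,2]>.06)&(L[:,:,0]>0)&(L[:,:,0]<.06)&(abs(L[:,:,1])<.19)
    v,u=np.nonzero(m);print('yellow',m.sum(),u.min(),u.max(),v.min(),v.max(),np.percentile(L[m],[1,50,99],axis=0).tolist(),np.percentile(P[m][:,2],[1,99]))
E
python3 fit2.py
```

```text
top [0.6616 0.0865 0.1182] 6.775005280680573 [(493, 0.0), (182, -0.0017), (175, 0.0017), (318, 0.0001)]
plate [[ 0.0391  0.075 ]
 [ 0.0349 -0.0048]] handleL,R [[-0.1357  0.0539]
 [-0.1152 -0.0487]] hinge [0.5685 0.2768]
yellow 102 225 253 148 155 [[0.03619891076378734, -0.0015726978917965434], [0.03969077825030979, 0.03702298317607755], [0.04569772464089066, 0.07538891548426943]] [0.0801 0.1304]
scene [0.6625 0.0838 0.1169] 6.699985040578779 [(331, 0.0001), (134, -0.0007), (210, 0.0009), (258, -0.0003)]
plate [[ 0.0384  0.0777]
 [ 0.0344 -0.0021]] handleL,R [[-0.1364  0.0565]
 [-0.1157 -0.0461]] hinge [0.5697 0.2743]
yellow 89 305 355 198 268 [[0.0026662901008130038, -0.18963152481267817], [0.03883639555368391, 0.02222846349275927], [0.052735096512378773, 0.07398109772180626]] [0.122  0.1526]
```

```bash
cat > st.py <<'E'
from h import *
from scipy.spatial.transform import Rotation as Ro
np.set_printoptions(precision=4,suppress=True)
def pose():
    s=monitor.get_state(); q=s['orientation']; return np.array(s['tcp_pos']),Ro.from_quat([q[1],q[2],q[3],q[0]]),s
def goto(target,Rt):
    """shift mm in tool axes and turn rotvec deg (tool axes) to go from now to target"""
    p,R,s=pose(); print('clock',round(s['clock'],2),'tcp',p,'gap',s['finger_gap'],'F',np.array(s['wrist_force']),'q',np.array(s['joint_pos']))
    print('shift',R.inv().apply(np.array(target)-p)*1000,'turn',np.degrees((R.inv()*Rt).as_rotvec()))
def down(jaw_deg):
    """tool y down, tool x along world heading jaw_deg"""
    a=np.radians(jaw_deg);x=np.array([np.cos(a),np.sin(a),0]);y=np.array([0,0,-1.]);return Ro.from_matrix(np.c_[x,y,np.cross(x,y)])
E
python3 - <<'E'
from st import *
p,R,s=pose();print(R.as_matrix(),env.finger_overhang)
for a in(90,-90): goto([.5205,.124,.23],down(a))
E
```

```text
[[ 0.3343 -0.0003  0.9425]
 [-0.9425  0.0016  0.3343]
 [-0.0016 -1.      0.0002]] 0.022
clock 0.1 tcp [ 0.1921 -0.5415  0.2525] gap 0.08518850634186459 F [0.3894 0.2292 0.5257] q [-1.3696  0.3139  0.0451  1.3036 -0.      1.4312]
shift [-517.4333   23.4555  531.9588] turn [  -0.1321 -160.4722   -0.0051]
clock 0.1 tcp [ 0.1921 -0.5415  0.2525] gap 0.08518850634186459 F [0.3894 0.2292 0.5257] q [-1.3696  0.3139  0.0451  1.3036 -0.      1.4312]
shift [-517.4333   23.4555  531.9588] turn [ 0.0036 19.5278 -0.0934]
```

```bash
cat >> st.py <<'E'
def plan(target,jaw,n,g,via=None):
    p,R,s=pose(); 
    m=R.as_matrix(); h0=np.degrees(np.arctan2(m[1,0],m[0,0])); dh=(jaw-h0+180)%360-180
    print('clock',round(s['clock'],2),'tcp',p,'head',h0,'dh',dh,'tilt',np.degrees(np.arccos(-m[2,1])),'F',np.array(s['wrist_force']),'gap',s['finger_gap'])
    pts=[p+(np.array(target)-p)*i/n for i in range(n+1)]; out=[]
    for i in range(n):
        Ri=down(h0+dh*i/n); d=Ri.inv().apply(pts[i+1]-pts[i])*1000
        out.append(f"{g} {d[0]:.0f} {d[1]:.0f} {d[2]:.0f} 0 {-dh/n:.1f} 0")
    for i in range(0,n,8): print('; '.join(out[i:i+8]))
E
python3 - <<'E'
from st import *
plan([.5205,.124,.24],90,20,1)
E
```

```text
clock 0.1 tcp [ 0.1921 -0.5415  0.2525] head -70.47221353206088 dh 160.4722135320609 tilt 0.09306700950201968 F [0.3894 0.2292 0.5257] gap 0.08518850634186459
1 -26 1 27 0 -8.0 0; 1 -22 1 30 0 -8.0 0; 1 -18 1 33 0 -8.0 0; 1 -13 1 35 0 -8.0 0; 1 -8 1 36 0 -8.0 0; 1 -3 1 37 0 -8.0 0; 1 3 1 37 0 -8.0 0; 1 8 1 36 0 -8.0 0
1 13 1 35 0 -8.0 0; 1 17 1 33 0 -8.0 0; 1 22 1 30 0 -8.0 0; 1 26 1 27 0 -8.0 0; 1 29 1 23 0 -8.0 0; 1 32 1 18 0 -8.0 0; 1 34 1 14 0 -8.0 0; 1 36 1 9 0 -8.0 0
1 37 1 4 0 -8.0 0; 1 37 1 -1 0 -8.0 0; 1 37 1 -7 0 -8.0 0; 1 35 1 -12 0 -8.0 0
```

drive_tool(plan="1 -26 1 27 0 -8 0; 1 -22 1 30 0 -8 0; 1 -18 1 33 0 -8 0; 1 -13 1 35 0 -8 0; 1 -8 1 36 0 -8 0; 1 -3 1 37 0 -8 0; 1 3 1 37 0 -8 0; 1 8 1 36 0 -8 0")

```text
clock: 1.1
tcp_pos: [0.3217, -0.2654, 0.2411]
orientation: [0.709, -0.704, 0.03, -0.028]
wrist_force: [1.0, 0.8, -0.4]
finger_gap: 0.0856
```

```bash
python3 - <<'E'
from st import *
plan([.5205,.124,.24],90,12,1)
print(np.array(pose()[2]['joint_pos']))
E
```

```text
clock 1.1 tcp [ 0.3217 -0.2654  0.2411] head -4.676404954736731 dh 94.67640495473671 tilt 0.45740328370577443 F [ 1.007   0.75   -0.3911] gap 0.08559290007797093
1 14 0 34 0 -7.9 0; 1 18 0 31 0 -7.9 0; 1 23 0 29 0 -7.9 0; 1 26 0 25 0 -7.9 0; 1 29 0 21 0 -7.9 0; 1 32 0 17 0 -7.9 0; 1 34 0 13 0 -7.9 0; 1 36 0 8 0 -7.9 0
1 36 0 3 0 -7.9 0; 1 36 0 -2 0 -7.9 0; 1 36 0 -7 0 -7.9 0; 1 34 0 -12 0 -7.9 0
[-0.8848  0.0179 -0.3411  1.2192  0.0029  0.7676]
```

drive_tool(plan="1 14 0 34 0 -8 0; 1 18 0 31 0 -8 0; 1 23 0 29 0 -8 0; 1 26 0 25 0 -8 0; 1 29 0 21 0 -8 0; 1 32 0 17 0 -8 0; 1 34 0 13 0 -8 0; 1 36 0 8 0 -8 0")

```text
clock: 2.1
tcp_pos: [0.4492, 0.0071, 0.2408]
orientation: [0.612, -0.604, -0.361, 0.361]
wrist_force: [0.8, -0.4, 0.5]
finger_gap: 0.0853
```

```bash
python3 - <<'E'
from st import *
plan([.5205,.124,.22],90,6,1)
E
```

```text
clock 2.1 tcp [0.4492 0.0071 0.2408] head 61.461997790562705 dh 28.53800220943731 tilt 0.6267163106945639 F [ 0.7719 -0.3886  0.5014] gap 0.08532946003914968
1 23 3 -1 0 -4.8 0; 1 23 3 -3 0 -4.8 0; 1 22 3 -5 0 -4.8 0; 1 22 3 -7 0 -4.8 0; 1 21 3 -8 0 -4.8 0; 1 20 3 -10 0 -4.8 0
```

drive_tool(plan="1 23 3 -1 0 -5 0; 1 23 3 -3 0 -5 0; 1 22 3 -5 0 -5 0; 1 22 3 -7 0 -5 0; 1 21 3 -8 0 -5 0; 0 20 3 -10 0 -5 0; 0 0 0 0 0 0 0; 0 0 0 0 0 0 0")

```text
clock: 3.1
tcp_pos: [0.5175, 0.1319, 0.2194]
orientation: [0.493, -0.483, -0.511, 0.513]
wrist_force: [0.2, 0.5, 0.0]
finger_gap: 0.0427
```

```bash
python3 - <<'E'
from st import *
snap('top','t1');snap('scene','s1');crop('t1',170,120,340,260,4.5,'c5');crop('s1',240,120,390,260,4,'c6')
goto([.5205,.124,.139],down(90))
E
```

```text
clock 3.2 tcp [0.5177 0.1316 0.2196] gap 0.042400959015076636 F [ 0.2153 -0.616   0.4502] q [ 0.0935  0.2548 -0.1162  1.2112  0.0099  0.0462]
shift [-8.513  80.5324 -3.4451] turn [-0.6948  2.7057  0.5189]
```

View pics/c6.png

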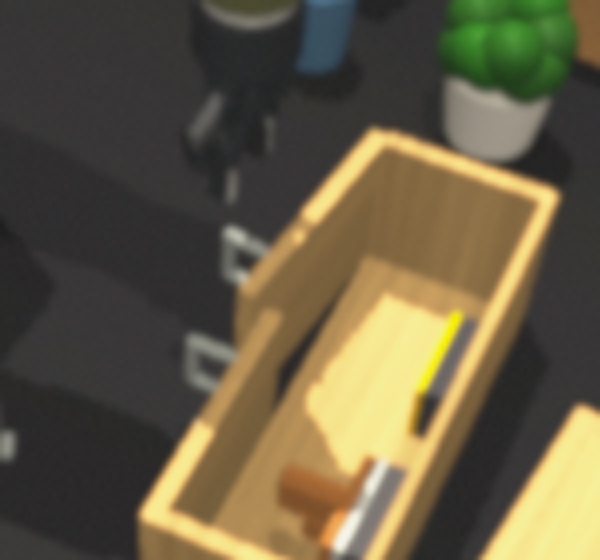

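The enlarged scene view shows the gripper above and behind the left handle at crop (240,260), pointing straight down. The handle is still untouched. I'll go down and straighten the tool, then close.

drive_tool(plan="0 -9 25 -3 -0.7 2.7 0.5; 0 0 28 0 0 0 0; 0 0 28 0 0 0 0; 0 0 0 0 0 0 0")

```text
clock: 3.7
tcp_pos: [0.5208, 0.1201, 0.1385]
orientation: [-0.501, 0.503, 0.499, -0.497]
wrist_force: [-0.4, 0.2, 0.2]
finger_gap: 0.0428
```

```bash
python3 - <<'E'
from st import *
goto([.5205,.124,.139],down(90))
E
```

```text
clock 3.7 tcp [0.5208 0.1201 0.1385] gap 0.042827988525844754 F [-0.4461  0.1928  0.2319] q [ 0.0766  0.296  -0.2681  1.0033 -0.0005  0.0841]
shift [ 3.9347 -0.5007  0.3356] turn [ 0.1977 -0.4318 -0.0121]
```

drive_tool(plan="0 4 0 0 0 0 0; -1 0 0 0 0 0 0; -1 0 0 0 0 0 0; -1 0 0 0 0 0 0; -1 0 0 0 0 0 0", grip_force=40)

```text
clock: 4.32
tcp_pos: [0.522, 0.1224, 0.1419]
orientation: [-0.5, 0.505, 0.498, -0.497]
wrist_force: [1.3, -1.3, -3.6]
finger_gap: 0.0087
```

```bash
python3 - <<'E'
from st import *
goto([.5205,.124,.139],down(90))
hg=np.array([.569,.2755]);p=pose()[0];v=hg-p[:2];print('r',np.linalg.norm(v),'angle of handle from hinge',np.degrees(np.arctan2(-v[1],-v[0])))
E
```

```text
clock 4.33 tcp [0.522  0.1224 0.1419] gap 0.008652880594868191 F [ 1.2568 -1.2691 -3.6341] q [ 0.0828  0.2942 -0.2617  1.0082 -0.0043  0.0929]
shift [1.5994 2.8406 1.564 ] turn [ 0.4049 -0.5787 -0.2124]
r 0.1601480174040219 angle of handle from hinge -107.05596952573262
```

drive_tool(plan="-1 4 0 11 0 4 0; -1 8 0 21 0 8 0; -1 8 0 21 0 8 0; -1 8 0 21 0 8 0")

```text
clock: 4.82
tcp_pos: [0.455, 0.1632, 0.1418]
orientation: [-0.608, 0.614, 0.357, -0.354]
wrist_force: [2.3, 1.9, -3.8]
finger_gap: 0.0088
```

```bash
cat > dr.py <<'E'
from st import *
p,R,s=pose();m=R.as_matrix();hg=np.array([.569,.2755]);v=p[:2]-hg
print('tcp',p,'r',np.linalg.norm(v),'door from pos',-100.8-np.degrees(np.arctan2(v[1],v[0])),'door from jaw', 96.7-np.degrees(np.arctan2(m[1,0],m[0,0])),'F',np.array(s['wrist_force']),'T',np.array(s['ft_torque']),'gap',s['finger_gap'])
E
python3 dr.py
```

```text
tcp [0.455  0.1632 0.1418] r 0.1600234375776687 door from pos 34.62374682490777 door from jaw 36.28049097915718 F [ 2.3039  1.9426 -3.7958] T [ 0.3942 -0.2958  0.1248] gap 0.008837674022266304
```

Forces are low, and the radius holds at 160 mm. I'll continue the arc.

drive_tool(plan="-1 8 0 21 0 8 0; -1 8 0 21 0 8 0; -1 8 0 21 0 8 0; -1 8 0 21 0 8 0")

```text
clock: 5.32
tcp_pos: [0.4117, 0.2445, 0.1418]
orientation: [-0.685, 0.689, 0.17, -0.165]
wrist_force: [3.6, 0.6, -6.8]
finger_gap: 0.009
```

```bash
python3 dr.py
```

```text
tcp [0.4117 0.2445 0.1418] r 0.16029393236192338 door from pos 68.05857013256185 door from jaw 69.2967989052234 F [ 3.643   0.5698 -6.7686] T [ 0.0873 -0.6347  0.0559] gap 0.009007099370398156
```

drive_tool(plan="-1 8 0 21 0 8 0; -1 8 0 21 0 8 0; -1 4 0 10 0 4 0; -1 0 0 0 0 0 0; -1 0 0 0 0 0 0")

```text
clock: 5.95
tcp_pos: [0.4108, 0.3033, 0.1418]
orientation: [-0.704, 0.708, 0.047, -0.041]
wrist_force: [0.7, -0.2, -1.5]
finger_gap: 0.0089
```

```bash
python3 dr.py; python3 -c "
from st import *
print(pose()[2]['joint_pos'])"
```

```text
tcp [0.4108 0.3033 0.1418] r 0.16065746808373627 door from pos -270.82932959182415 door from jaw 89.62711870999192 F [ 0.6942 -0.1883 -1.4743] T [-0.0993 -0.0073 -0.0608] gap 0.008924179340476313
[ 0.4832  0.2497 -0.3229  0.9929 -0.0082  1.9306]
```

drive_tool(plan="0 0 0 0 0 0 0; 0 0 0 0 0 0 0; 0 0 -15 0 0 0 0; 0 0 -40 0 0 0 0; 0 0 -50 0 0 0 0; 0 0 -30 0 0 0 0")

```text
clock: 6.7
tcp_pos: [0.4089, 0.302, 0.2831]
orientation: [-0.704, 0.708, 0.046, -0.041]
wrist_force: [0.4, -0.3, -0.0]
finger_gap: 0.0427
```

```bash
python3 - <<'E'
from st import *
plan([.478,-.371,.25],124.2,18,1)
E
```

```text
clock 6.7 tcp [0.4089 0.302  0.2831] head 7.04738991570638 dh 117.15261008429366 tilt 0.5285248151109098 F [ 0.4245 -0.3095 -0.027 ] gap 0.04273091446468405
1 -1 2 -38 0 -6.5 0; 1 -5 2 -37 0 -6.5 0; 1 -9 2 -36 0 -6.5 0; 1 -13 2 -35 0 -6.5 0; 1 -17 2 -33 0 -6.5 0; 1 -21 2 -31 0 -6.5 0; 1 -24 2 -29 0 -6.5 0; 1 -27 2 -26 0 -6.5 0
1 -30 2 -22 0 -6.5 0; 1 -32 2 -19 0 -6.5 0; 1 -34 2 -15 0 -6.5 0; 1 -36 2 -11 0 -6.5 0; 1 -37 2 -7 0 -6.5 0; 1 -37 2 -3 0 -6.5 0; 1 -38 2 2 0 -6.5 0; 1 -37 2 6 0 -6.5 0
1 -36 2 10 0 -6.5 0; 1 -35 2 14 0 -6.5 0
```

drive_tool(plan="0 -1 2 -38 0 -6.5 0; 0 -5 2 -37 0 -6.5 0; 0 -9 2 -36 0 -6.5 0; 0 -13 2 -35 0 -6.5 0; 0 -17 2 -33 0 -6.5 0; 0 -21 2 -31 0 -6.5 0; 0 -24 2 -29 0 -6.5 0; 0 -27 2 -26 0 -6.5 0")

```text
clock: 7.7
tcp_pos: [0.4486, -0.0016, 0.2837]
orientation: [-0.603, 0.614, 0.369, -0.35]
wrist_force: [-0.5, 0.0, -0.4]
finger_gap: 0.0426
```

drive_tool(plan="0 -30 2 -22 0 -6.5 0; 0 -32 2 -19 0 -6.5 0; 0 -34 2 -15 0 -6.5 0; 0 -36 2 -11 0 -6.5 0; 0 -37 2 -7 0 -6.5 0; 0 -37 2 -3 0 -6.5 0; 0 -38 2 2 0 -6.5 0; 0 -37 2 6 0 -6.5 0")

```text
clock: 8.7
tcp_pos: [0.4939, -0.3097, 0.2822]
orientation: [-0.366, 0.396, 0.602, -0.589]
wrist_force: [0.2, -0.0, -0.7]
finger_gap: 0.0427
```

```bash
python3 - <<'E'
from st import *
plan([.478,-.371,.2],124.2,4,0)
E
```

```text
clock 8.7 tcp [ 0.4939 -0.3097  0.2822] head 114.77389738000204 dh 9.426102619997948 tilt 2.655919269768929 F [ 0.1732 -0.0276 -0.6713] gap 0.042733491175949476
0 -12 21 10 0 -2.4 0; 0 -12 21 11 0 -2.4 0; 0 -11 21 11 0 -2.4 0; 0 -11 21 11 0 -2.4 0
```

drive_tool(plan="0 -12 21 10 0 -2.4 0; 0 -12 21 11 0 -2.4 0; 0 -11 21 11 0 -2.4 0; 0 -11 0 11 0 -2.4 0; 0 0 0 0 0 0 0; 0 0 0 0 0 0 0")

```text
clock: 9.45
tcp_pos: [0.4811, -0.3776, 0.2244]
orientation: [-0.311, 0.348, 0.63, -0.621]
wrist_force: [-0.7, 0.4, -0.4]
finger_gap: 0.0429
```

```bash
python3 - <<'E'
from st import *
goto([.478,-.371,.16],down(124.2))
snap('top','t2');crop('t2',150,90,350,250,4,'c7');crop('t2',350,180,480,290,6,'c8')
snap('scene','s2')
E
```

```text
clock 9.45 tcp [ 0.4811 -0.3776  0.2244] gap 0.042858006757326886 F [-0.7284  0.437  -0.3833] q [-0.8101  0.3553  0.0334  1.2042  0.0294 -1.4111]
shift [ 9.6742 64.042   1.1249] turn [ 2.0734  0.2717 -2.2595]
```

View pics/c7.png

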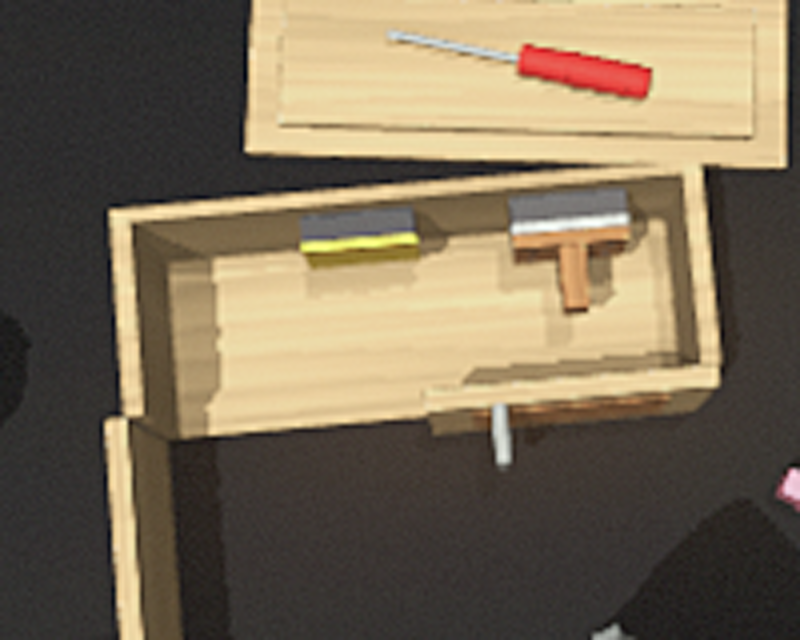

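View pics/s2.png

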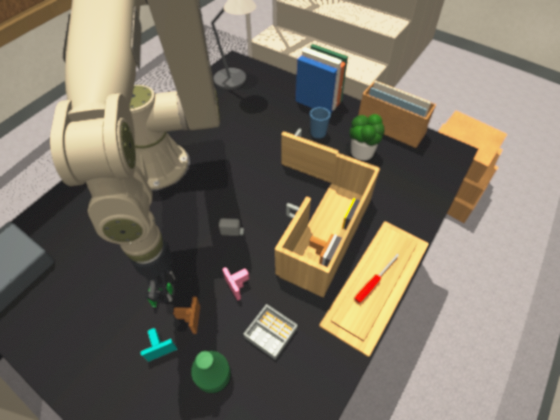

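drive_tool(plan="0 10 20 1 2 0.3 -2.2; 0 0 0 0 0 0 0; 0 0 0 0 0 0 0")

```text
clock: 9.93
tcp_pos: [0.4758, -0.3681, 0.2026]
orientation: [0.331, -0.33, -0.625, 0.625]
wrist_force: [0.0, 0.0, 0.3]
finger_gap: 0.0426
```

```bash
python3 - <<'E'
from st import *
goto([.478,-.371,.047],down(124.2))
E
```

```text
clock 9.93 tcp [ 0.4758 -0.3681  0.2026] gap 0.04256828482381836 F [0.0333 0.0457 0.3114] q [-0.7913  0.3842  0.0233  1.2119 -0.0009 -1.3896]
shift [ -3.9142 155.6342  -0.3223] turn [-0.0727  0.0767  0.1014]
```

drive_tool(plan="0 -4 20 0 0 0 0; 0 0 40 0 0 0 0; 0 0 35 0 0 0 0; 0 0 20 0 0 0 0; 0 0 0 0 0 0 0; 0 0 0 0 0 0 0")

```text
clock: 10.68
tcp_pos: [0.4798, -0.3723, 0.0868]
orientation: [0.329, -0.331, -0.625, 0.626]
wrist_force: [0.4, 0.6, -0.4]
finger_gap: 0.0426
```

```bash
python3 - <<'E'
from st import *
goto([.478,-.371,.047],down(124.2))
snap('scene','s3');crop('s3',130,220,250,370,4,'c9')
E
```

```text
clock 10.68 tcp [ 0.4798 -0.3723  0.0868] gap 0.04257944269950714 F [ 0.3966  0.5898 -0.3864] q [-0.7916  0.4685 -0.1452  0.9545 -0.0009 -1.3906]
shift [ 2.1609 39.7462  0.7255] turn [-0.0222  0.1201 -0.1546]
```

View pics/c9.png

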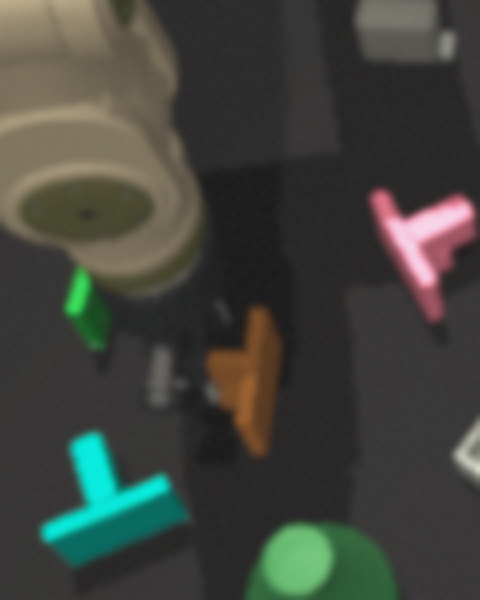

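The gripper is over the orange bracket's rib at crop (225,375), and its jaws straddle the rib.

drive_tool(plan="0 2 20 1 0 0 0; 0 0 20 0 0 0 0; 0 0 0 0 0 0 0; -1 0 0 0 0 0 0; -1 0 0 0 0 0 0; -1 0 0 0 0 0 0; -1 0 0 0 0 0 0", grip_force=60)

```text
clock: 11.6
tcp_pos: [0.4815, -0.3748, 0.054]
orientation: [0.325, -0.335, -0.623, 0.627]
wrist_force: [0.4, -0.3, -2.4]
finger_gap: 0.0169
```

```bash
python3 - <<'E'
from st import *
goto([.478,-.371,.047],down(124.2))
E
```

```text
clock 11.6 tcp [ 0.4815 -0.3748  0.054 ] gap 0.016913864225251995 F [ 0.4222 -0.3119 -2.4468] q [-0.7925  0.4961 -0.1904  0.8696 -0.0009 -1.3917]
shift [5.2445 6.9375 0.7351] turn [ 0.0995  0.1304 -0.8432]
```

drive_tool(plan="-1 0 -10 0 0 0 0; -1 0 -25 0 0 0 0; -1 0 -40 0 0 0 0; -1 0 -50 0 0 0 0; -1 0 -40 0 0 0 0; -1 0 0 0 0 0 0; -1 0 0 0 0 0 0")

```text
clock: 12.48
tcp_pos: [0.4793, -0.3724, 0.2256]
orientation: [0.326, -0.335, -0.623, 0.627]
wrist_force: [1.1, 0.2, -2.5]
finger_gap: 0.0173
```

```bash
python3 - <<'E'
from st import *
c=np.array([.662,.085]);a=np.radians(6.7);Rc=np.array([[np.cos(a),-np.sin(a)],[np.sin(a),np.cos(a)]])
# approach: flat back 50mm in front of plate (local x=.036-.05), y=.036; tcp at local x -33 of back
t=Rc@[.036-.045-.033,.036]+c; print('target',t)
plan([t[0],t[1],.25],96.7,14,-1)
print(pose()[2]['joint_pos'])
E
```

```text
target [0.6161 0.1159]
clock 12.47 tcp [ 0.4793 -0.3724  0.2256] head 124.32718540944086 dh -27.62718540944087 tilt 0.8045616345969984 F [ 1.1349  0.2165 -2.5144] gap 0.017315001699555303
-1 23 -2 -28 0 2.0 0; -1 24 -2 -27 0 2.0 0; -1 25 -2 -26 0 2.0 0; -1 26 -2 -25 0 2.0 0; -1 27 -2 -24 0 2.0 0; -1 28 -2 -23 0 2.0 0; -1 28 -2 -22 0 2.0 0; -1 29 -2 -21 0 2.0 0
-1 30 -2 -20 0 2.0 0; -1 31 -2 -19 0 2.0 0; -1 31 -2 -18 0 2.0 0; -1 32 -2 -17 0 2.0 0; -1 32 -2 -16 0 2.0 0; -1 33 -2 -15 0 2.0 0
[-0.7923  0.3728  0.0632  1.2472 -0.001  -1.3914]
```

drive_tool(plan="-1 23 -4 -28 0 2 0; -1 24 -4 -27 0 2 0; -1 25 -4 -26 0 2 0; -1 26 -4 -25 0 2 0; -1 27 -4 -24 0 2 0; -1 28 -4 -23 0 2 0; -1 28 -4 -22 0 2 0; -1 29 -4 -21 0 2 0")

```text
clock: 13.48
tcp_pos: [0.554, -0.0864, 0.2407]
orientation: [0.422, -0.414, -0.568, 0.572]
wrist_force: [0.6, -0.0, -1.3]
finger_gap: 0.017
```

```bash
python3 - <<'E'
from st import *
plan([.6161,.1159,.25],96.7,7,-1)
E
```

```text
clock 13.47 tcp [ 0.554  -0.0864  0.2407] head 107.43600247193542 dh -10.736002471935421 tilt 0.7542031860459736 F [ 0.5764 -0.0204 -1.2514] gap 0.017012663577238612
-1 25 -1 -17 0 1.5 0; -1 25 -1 -16 0 1.5 0; -1 26 -1 -16 0 1.5 0; -1 26 -1 -15 0 1.5 0; -1 27 -1 -14 0 1.5 0; -1 27 -1 -14 0 1.5 0; -1 27 -1 -13 0 1.5 0
```

drive_tool(plan="-1 25 -4 -17 0 1.5 0; -1 25 -4 -16 0 1.5 0; -1 26 -2 -16 0 1.5 0; -1 26 -1 -15 0 1.5 0; -1 27 -1 -14 0 1.5 0; -1 27 -1 -14 0 1.5 0; -1 27 -1 -13 0 1.5 0; -1 0 0 0 0 0 0")

```text
clock: 14.48
tcp_pos: [0.611, 0.1257, 0.2372]
orientation: [0.481, -0.458, -0.52, 0.537]
wrist_force: [-0.4, 0.1, -2.1]
finger_gap: 0.017
```

```bash
python3 - <<'E'
from st import *
goto([.6161,.1159,.25],down(96.7))
snap('top','t4');snap('scene','s4');crop('t4',150,90,350,250,4,'c10');crop('s4',260,120,390,260,4.2,'c11')
E
```

```text
clock 14.47 tcp [0.611  0.1257 0.2372] gap 0.016970408078387254 F [-0.385   0.1397 -2.0517] q [ 0.0713  0.4472  0.2028  1.366   0.0064 -0.0471]
shift [-10.1866 -13.0563  -3.4049] turn [-2.2553  0.0799  0.4721]
```

View pics/c10.png

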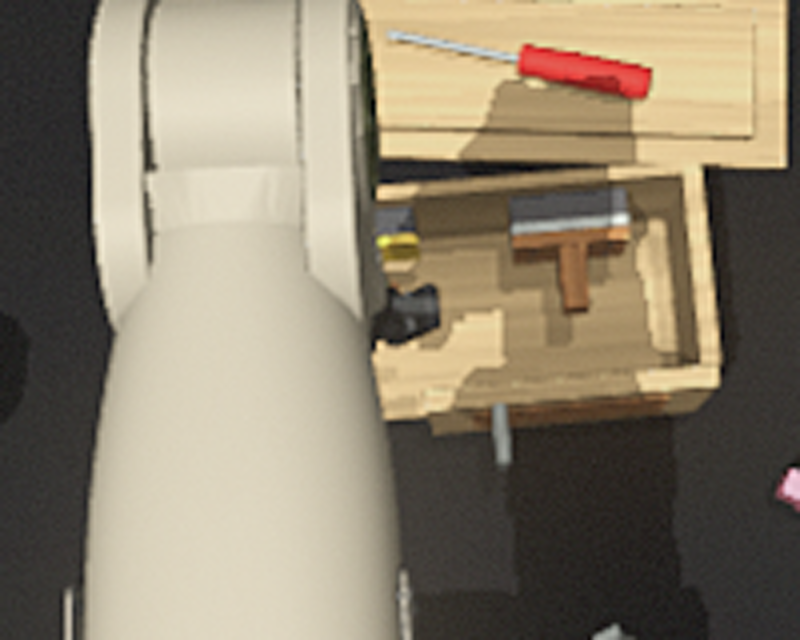

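View pics/c11.png

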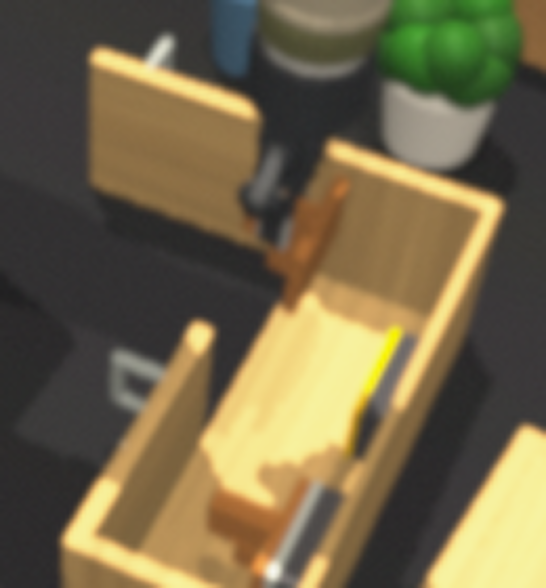

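```bash
cat > ov.py <<'E'
from st import *
C=np.array([.662,.085]);YAW=6.7
def loc2w(L,c=C,yaw=YAW):
    L=np.atleast_2d(L).astype(float);a=np.radians(yaw);return np.c_[L[:,0]*np.cos(a)-L[:,1]*np.sin(a)+c[0],L[:,0]*np.sin(a)+L[:,1]*np.cos(a)+c[1],L[:,2]]
def w2loc(W,c=C,yaw=YAW):
    W=np.atleast_2d(W);a=np.radians(yaw);d=W[:,:2]-c;return np.c_[d[:,0]*np.cos(a)+d[:,1]*np.sin(a),-d[:,0]*np.sin(a)+d[:,1]*np.cos(a),W[:,2]]
def overlay(tag,cam,polys,x0,y0,x1,y1,s,out):
    im=cv2.resize(np.load(f'pics/{tag}.npz')['im'][y0:y1,x0:x1,::-1],None,fx=s,fy=s,interpolation=cv2.INTER_CUBIC)
    for W,col in polys:
        q=(proj(cam,W)+.5-[x0,y0])*s-.5; cv2.polylines(im,[np.round(q*16).astype(np.int32)],True,col,1,cv2.LINE_AA,4)
    cv2.imwrite(f'pics/{out}.png',im)
def box(x,y0,y1,z0,z1): return np.array([[x,y0,z0],[x,y1,z0],[x,y1,z1],[x,y0,z1]])
E
python3 - <<'E'
from ov import *
py=.036
pf=loc2w(box(.036,py-.04,py+.04,.065,.125));pb=loc2w(box(.042,py-.04,py+.04,.065,.125))
rimo=loc2w([[70/1e3*a,.2*b,.15] for a,b in((1,1),(1,-1),(-1,-1),(-1,1))])
rimi=loc2w([[a,b,.15] for a,b in((.062,.188),(.062,-.188),(-.07,-.188),(-.07,.188))])
P=[(pf,(255,0,0)),(pb,(255,0,255)),(rimo,(0,0,255)),(rimi,(0,160,0))]
overlay('s2','scene',P,270,150,390,290,4.2,'o1')
overlay('t2','top',P,150,100,350,220,4,'o2')
E
```

```text
(no output)
```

View pics/o1.png

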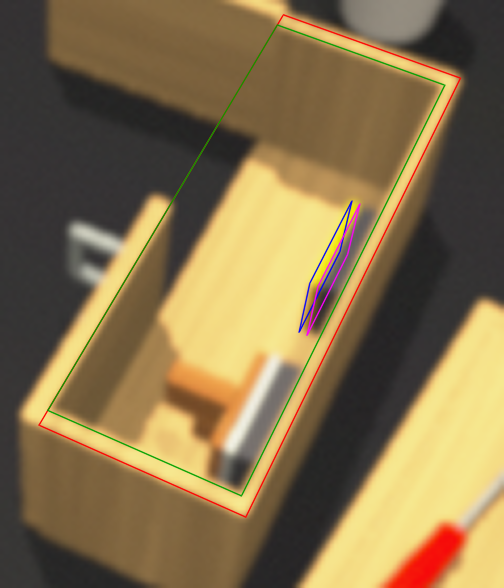

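View pics/o2.png

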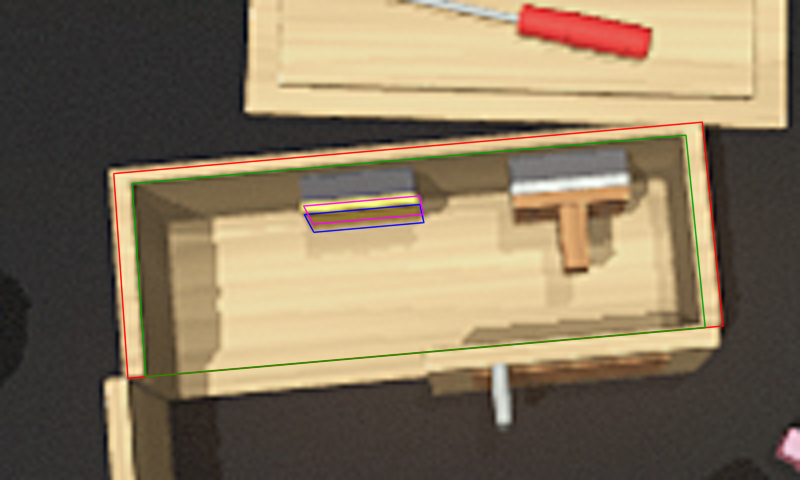

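```bash
python3 - <<'E'
from ov import *
crop('s2',335,190,365,235,14,'z1'); crop('t2',215,138,265,168,14,'z2')
py=.036
print((proj('scene',loc2w(box(.036,py-.04,py+.04,.065,.125)))+.5-[335,190])*14)
print((proj('top',loc2w(box(.036,py-.04,py+.04,.065,.125)))+.5-[215,138])*14)
E
```

```text
[[ 87.3182 547.0898]
 [223.3676 278.1443]
 [262.8233 110.2846]
 [122.7719 384.2894]]
[[573.5642 247.2372]
 [188.2892 281.0179]
 [155.2817 219.1456]
 [560.0672 183.6575]]
```

View pics/z1.png

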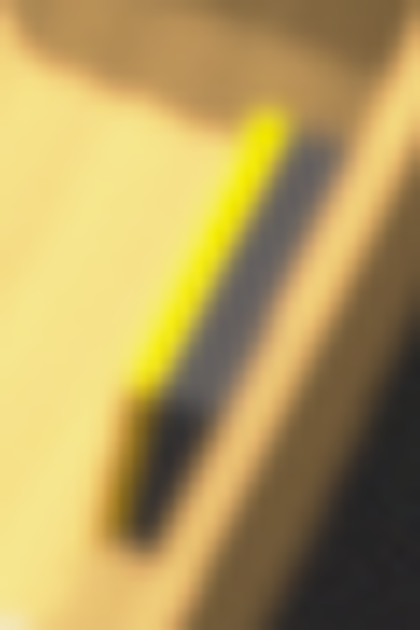

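View pics/z2.png

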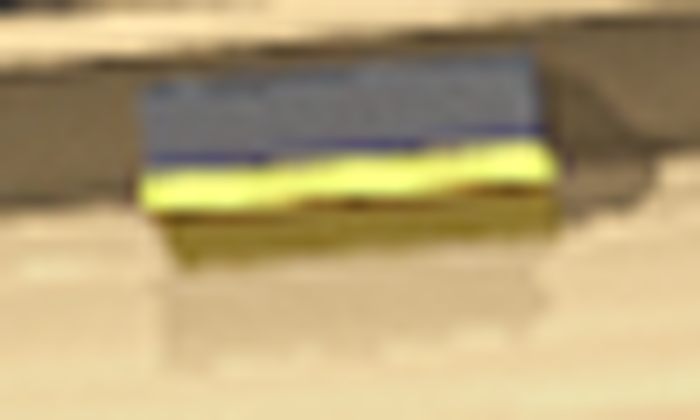

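```bash
python3 - <<'E'
from ov import *
from scipy.optimize import least_squares
sc=(np.array([[246,108],[130,388],[105,545]])/14-.5)+[335,190]   # TL,TR,BR
tp=(np.array([[145,212],[553,183],[555,235],[182,268]])/14-.5)+[215,138] # TL TR BR BL
def corners(p):
    x,y,yaw=p[:3];a=np.radians(yaw);z=.095
    o=np.array([[.04,.03],[-.04,.03],[-.04,-.03],[.04,-.03]])
    return np.c_[x-o[:,0]*np.sin(a),y+o[:,0]*np.cos(a),z+o[:,1]]
for name,ws,wt,prior in(('both',1,1,0),('top',0,1,0),('scene',1,0,0),('both yaw6.5',1,1,1)):
    f=lambda p:np.r_[ws*(proj('scene',corners(p)[:3])-sc).ravel(),wt*(proj('top',corners(p))-tp).ravel(),prior*(p[2]-6.5)*5]
    s=least_squares(f,[.693,.125,6.5],x_scale=[.01,.01,1]);print(name,s.x,np.round(s.fun,1), w2loc([[s.x[0],s.x[1],0]]))
E
```

```text
both [0.6945 0.1265 7.8461] [ 1.5 -0.1  0.3 -0.4 -0.5  0.   0.2  0.4 -0.1 -0.6  0.8  0.3 -0.   0.9
  0. ] [[0.0371 0.0374 0.    ]]
top [0.6952 0.1271 6.2046] [ 0.  -0.   0.  -0.  -0.  -0.  -0.  -0.2 -0.3 -0.4  0.6  0.4 -0.3  0.2
 -0. ] [[0.0379 0.038  0.    ]]
scene [ 0.693   0.1252 11.0151] [ 0.1 -0.3  0.3 -0.1 -0.4  0.4  0.   0.   0.  -0.   0.   0.   0.   0.
  0. ] [[0.0354 0.0363 0.    ]]
both yaw6.5 [0.6946 0.1265 6.5209] [ 1.8 -0.   0.  -0.5 -0.7 -0.1  0.2  0.1 -0.  -0.3  0.8  0.5 -0.1  0.5
  0.1] [[0.0373 0.0374 0.    ]]
```

drive_tool(plan="-1 -8 0 -5 -2.2 0 0.5; -1 0 0 0 0 0 0; -1 0 0 0 0 0 0")

```text
clock: 14.95
tcp_pos: [0.615, 0.1138, 0.2353]
orientation: [0.472, -0.47, -0.526, 0.529]
wrist_force: [-0.1, -0.4, -2.1]
finger_gap: 0.0171
```

```bash
python3 - <<'E'
from ov import *
goto([.6171,.1177,.119],down(96.5))
snap('scene','s5');crop('s5',285,135,355,205,9,'z3')
z=np.load('pics/s5.npz');P=cloud('scene',z['d']);im=z['im'].astype(int)
p,R,s=pose()
m=(im[:,:,0]>im[:,:,1]+25)&(im[:,:,1]>im[:,:,2]+15)&(np.linalg.norm(P[:,:,:2]-p[:2],axis=2)<.09)&(P[:,:,2]>.15)&(P[:,:,2]<.27)
L=R.inv().apply(P[m]-p)*1000
v,u=np.nonzero(m);print(len(L),u.min(),u.max(),v.min(),v.max());print(np.percentile(L,[2,10,50,90,98],axis=0))
E
```

```text
clock 14.95 tcp [0.615  0.1138 0.2353] gap 0.017078861176948835 F [-0.0892 -0.3733 -2.0676] q [ 0.0555  0.4226  0.1613  1.3148 -0.0017 -0.0585]
shift [  3.8089 116.3061  -3.139 ] turn [-0.3082  0.0295 -0.0822]
308 301 342 165 209
[[-40.86   -10.2359 -31.167 ]
 [-38.6251  -8.818  -30.6826]
 [ -8.051    7.4924 -26.2845]
 [ 23.5399  43.5814  -6.4767]
 [ 35.9671  50.6076  23.7686]]
```

View pics/z3.png

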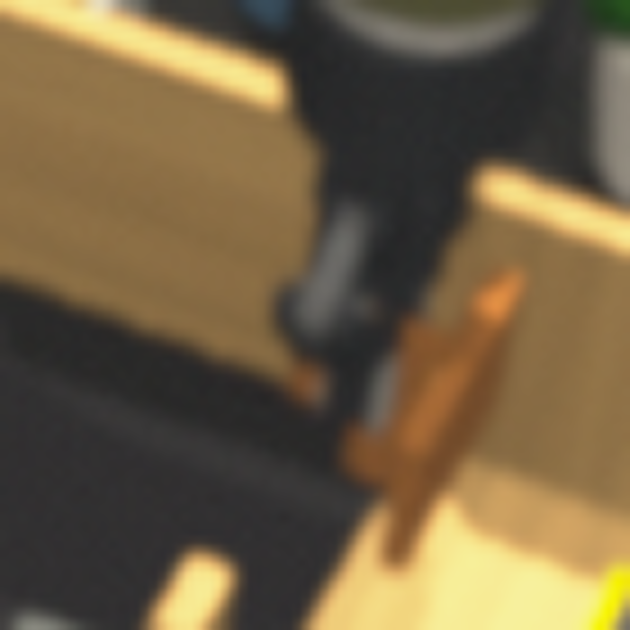

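```bash
cat > bk.py <<'E'
from ov import *
def bk(tag,zlo=.04,zhi=.27):
    z=np.load(f'pics/{tag}.npz');P=cloud('scene',z['d']);im=z['im'].astype(int);p,R,s=pose()
    m=(im[:,:,0]>im[:,:,1]+25)&(im[:,:,1]>im[:,:,2]+15)&(P[:,:,2]>zlo)&(P[:,:,2]<zhi)
    L=R.inv().apply(P.reshape(-1,3)-p).reshape(P.shape)*1000
    m&=(abs(L[:,:,0])<50)&(L[:,:,1]>-20)&(L[:,:,1]<65)&(L[:,:,2]>-45)&(L[:,:,2]<40)
    Q=L[m]
    f=Q[(Q[:,2]<-20)&(Q[:,1]>0)]
    for k in range(4):
        A=np.c_[f[:,:2],np.ones(len(f))];c=np.linalg.lstsq(A,f[:,2],rcond=None)[0];r=A@c-f[:,2];f=f[abs(r)<max(2.5,2*r.std())]
    print('back plane z=',c,'n',len(f),'std',r.std(),' yaw,pitch deg',np.degrees(c[:2]))
    t=Q[(Q[:,1]<-3)&(Q[:,2]<-18)];print('top y',np.median(t[:,1]),len(t),'x range',np.percentile(Q[:,0],[0.5,99.5]),'ymax',np.percentile(Q[:,1],99.5))
    return L,m
E
python3 - <<'E'
from bk import *
L,m=bk('s5')
h=L[m];print(h[(h[:,2]<-15)&(h[:,1]<4)][:40].round(0).tolist())
E
```

```text
back plane z= [ -0.0037   0.0017 -30.2006] n 97 std 0.8098854625500671  yaw,pitch deg [-0.2117  0.097 ]
top y -7.4979688420484925 99 x range [-40.8344  38.0715] ymax 50.07418785348429
[[36.0, -9.0, -24.0], [33.0, -7.0, -22.0], [35.0, -7.0, -25.0], [37.0, -6.0, -27.0], [37.0, -7.0, -30.0], [27.0, -8.0, -22.0], [27.0, -10.0, -24.0], [27.0, -11.0, -27.0], [32.0, -7.0, -29.0], [35.0, -5.0, -31.0], [20.0, -11.0, -21.0], [23.0, -9.0, -23.0], [24.0, -10.0, -26.0], [28.0, -7.0, -28.0], [25.0, -12.0, -31.0], [18.0, -9.0, -22.0], [21.0, -7.0, -24.0], [22.0, -8.0, -27.0], [20.0, -11.0, -30.0], [28.0, -4.0, -31.0], [14.0, -9.0, -21.0], [17.0, -7.0, -23.0], [18.0, -7.0, -26.0], [17.0, -9.0, -29.0], [21.0, -7.0, -30.0], [8.0, -8.0, -15.0], [8.0, -8.0, -18.0], [9.0, -10.0, -23.0], [11.0, -9.0, -25.0], [13.0, -9.0, -28.0], [15.0, -8.0, -30.0], [23.0, 0.0, -30.0], [5.0, -7.0, -16.0], [6.0, -7.0, -19.0], [8.0, -6.0, -21.0], [7.0, -8.0, -24.0], [9.0, -8.0, -26.0], [10.0, -8.0, -29.0], [14.0, -6.0, -30.0], [-3.0, -11.0, -16.0]]
```

drive_tool(plan="-1 4 10 -8 -0.3 0 0; -1 1 25 -10 0 0 0; -1 0 25 0 0 0 0; -1 0 25 0 0 0 0; -1 0 0 0 0 0 0; -1 0 0 0 0 0 0")

```text
clock: 15.75
tcp_pos: [0.635, 0.1222, 0.146]
orientation: [-0.47, 0.471, 0.528, -0.528]
wrist_force: [0.5, 0.5, -2.5]
finger_gap: 0.0172
```

```bash
python3 - <<'E'
from bk import *
goto([.634,.1196,.1175],down(96.5))
snap('scene','s6');bk('s6')
E
```

```text
clock 15.75 tcp [0.635  0.1222 0.146 ] gap 0.0171637222164056 F [ 0.4715  0.5391 -2.5402] q [ 0.0664  0.497   0.0566  1.1295 -0.0007 -0.0478]
shift [-2.4339 28.5076  1.3209] turn [ 0.0513  0.0404 -0.0432]
back plane z= [ -0.0134   0.0062 -30.1768] n 74 std 1.198654886272245  yaw,pitch deg [-0.7655  0.3545]
top y -7.80256596351151 90 x range [-40.7216  39.7549] ymax 51.50323479510828
```

drive_tool(plan="-1 -2 14 1 0 0 0; -1 0 14 0 0 0 0; -1 0 0 0 0 0 0; -1 0 0 0 0 0 0")

```text
clock: 16.3
tcp_pos: [0.6352, 0.12, 0.1179]
orientation: [-0.47, 0.472, 0.528, -0.527]
wrist_force: [0.5, 0.2, -0.7]
finger_gap: 0.017
```

```bash
python3 - <<'E'
from bk import *
goto([.634,.1196,.1175],down(96.5))
snap('scene','s7');bk('s7');crop('s7',300,160,370,240,8.5,'z4')
E
```

```text
clock 16.3 tcp [0.6352 0.12   0.1179] gap 0.01700505308900481 F [ 0.4566  0.2082 -0.7098] q [ 0.0629  0.5124  0.0098  1.0643 -0.0007 -0.0512]
shift [-0.2209  0.356   1.2111] turn [ 0.219   0.0368 -0.0496]
back plane z= [ -0.0076  -0.0005 -30.0797] n 75 std 1.0682724839863709  yaw,pitch deg [-0.4369 -0.0268]
top y -7.956466093890842 84 x range [-41.0653  39.2244] ymax 51.41902716375953
```

View pics/z4.png

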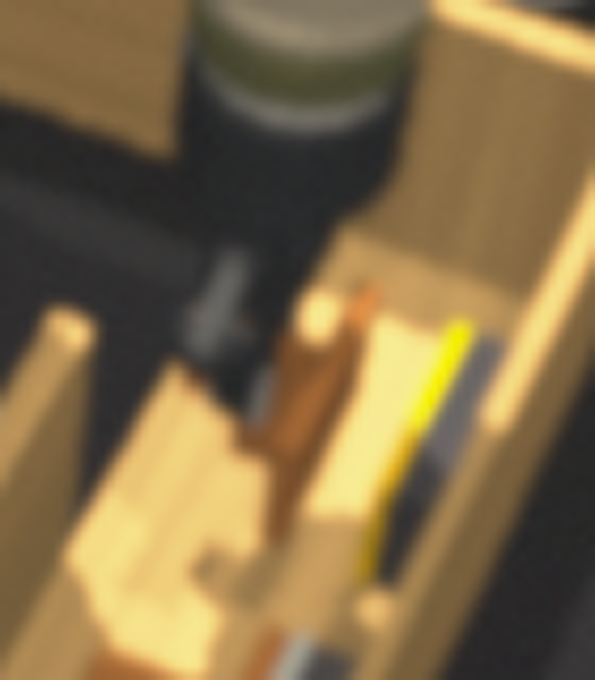

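```bash
python3 - <<'E'
from ov import *
a=np.array([.664,.122,.095])
for d in ([.0298,.0034,0],[-.0011,.0099,0],[0,0,.01]): print(d,(proj('scene',a+d)-proj('scene',a))*8.5)
pp=np.array([.6946,.1265]);ux=np.array([np.cos(np.radians(6.5)),np.sin(np.radians(6.5))]);uy=np.array([-ux[1],ux[0]])
t=pose()[0][:2]-pp;print('tcp along,across plate mm',t@ux*1000,t@uy*1000)
E
```

```text
[0.0298, 0.0034, 0] [[79.1993 31.6485]]
[-0.0011, 0.0099, 0] [[ 10.8319 -20.08  ]]
[0, 0, 0.01] [[  3.2641 -16.9639]]
tcp along,across plate mm -59.9020952772139 0.2384981158140269
```

drive_tool(plan="-1 0 0 -8 0 0 0; -1 0 0 -8 0 0 0; -1 0 0 -6 0 0 0; -1 0 0 0 0 0 0; -1 0 0 0 0 0 0")

```text
clock: 16.98
tcp_pos: [0.6597, 0.1227, 0.1188]
orientation: [-0.469, 0.472, 0.529, -0.526]
wrist_force: [-0.1, -0.3, -2.3]
finger_gap: 0.0177
```

```bash
cat > pr.py <<'E'
from bk import *
pp=np.array([.6946,.1265]);ux=np.array([np.cos(np.radians(6.5)),np.sin(np.radians(6.5))]);uy=np.array([-ux[1],ux[0]])
p,R,s=pose();t=p[:2]-pp;f=np.array(s['wrist_force'])
print('clock',s['clock'],'along,across',t@ux*1000,t@uy*1000,'z',p[2]*1000,'F along,across,z',f[:2]@ux,f[:2]@uy,f[2],'turn',np.degrees((R.inv()*down(96.5)).as_rotvec()),'gap',s['finger_gap'],'T',np.array(s['ft_torque']))
E
python3 pr.py
```

```text
clock 16.975 along,across -35.066894127198395 0.21113312792178615 z 118.82634522066708 F along,across,z -0.17018836543831603 -0.2424165805913593 -2.3100322893489804 turn [ 0.3328  0.0353 -0.054 ] gap 0.017667470608948757 T [-0.0163  0.0382 -0.0335]
```

drive_tool(plan="-1 0 0.5 -3 0 0 0; -1 0 0.5 -3 0 0 0; -1 0 0 0 0 0 0; -1 0 0 0 0 0 0")

```text
clock: 17.48
tcp_pos: [0.6639, 0.1233, 0.1176]
orientation: [-0.47, 0.471, 0.528, -0.527]
wrist_force: [-1.2, -0.3, -0.8]
finger_gap: 0.017
```

```bash
python3 pr.py
```

```text
clock 17.475 along,across -30.875926880176742 0.3173195367052337 z 117.63517718472698 F along,across,z -1.1813222621271162 -0.19649525684657124 -0.7572208952266863 turn [ 0.1074  0.0191 -0.059 ] gap 0.016992332071962272 T [-0.0811  0.4663 -0.0954]
```

```bash
python3 - <<'E'
from bk import *
snap('scene','s8');bk('s8');crop('s8',305,165,365,235,9,'z5')
E
```

```text
back plane z= [ 1.3094  0.0102 22.0062] n 54 std 4.244270243960402  yaw,pitch deg [75.0231  0.5839]
top y -7.916743712645096 130 x range [-41.3573  38.8099] ymax 50.22006371639209
```

View pics/z5.png

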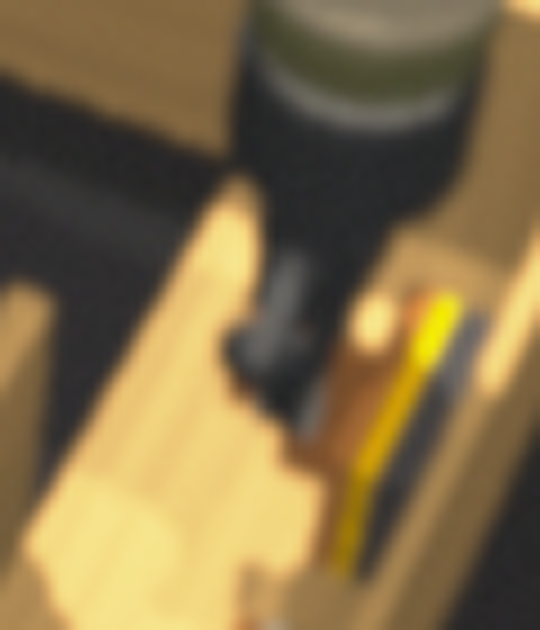

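drive_tool(plan="-1 0 0 -2 0 0 0; -1 0 0 0 0 0 0; -1 0 0 0 0 0 0")

```text
clock: 17.9
tcp_pos: [0.665, 0.1235, 0.1176]
orientation: [0.471, -0.471, -0.527, 0.528]
wrist_force: [-4.3, 0.2, 1.6]
finger_gap: 0.0169
```

```bash
python3 pr.py
```

```text
clock 17.9 along,across -29.77563005194104 0.3650028308858042 z 117.63751543261145 F along,across,z -4.240653541688684 0.731940080240599 1.6093462736548598 turn [ 0.003   0.0114 -0.0605] gap 0.016879405706024135 T [-0.1165  0.6859 -0.0757]
```

The picture shows the bracket flush in front of the yellow plate, with tops level at crop (410-460,300) and bottom corners level at (325-350,570). The force along the press direction is about 4 N, so I'll press further in small steps.

drive_tool(plan="-1 0 0 -2 0 0 0; -1 0 0 -2 0 0 0; -1 0 0 0 0 0 0; -1 0 0 0 0 0 0")

```text
clock: 18.4
tcp_pos: [0.6664, 0.1236, 0.1174]
orientation: [0.472, -0.47, -0.526, 0.529]
wrist_force: [-5.0, 0.2, 1.5]
finger_gap: 0.0167
```

```bash
python3 pr.py
```

```text
clock 18.4 along,across -28.332917543953045 0.3503776731434897 z 117.44206294271743 F along,across,z -4.922250494860078 0.7429540892969787 1.4948402090427535 turn [-0.3238 -0.0288 -0.0765] gap 0.016747027154246866 T [-0.193   0.9559 -0.226 ]
```

drive_tool(plan="-1 0 0 -2 0.3 0 0; -1 0 0 -2 0 0 0; -1 0 0 -2 0 0 0; -1 0 0 -2 0 0 0")

```text
clock: 18.9
tcp_pos: [0.6693, 0.1238, 0.1171]
orientation: [0.476, -0.467, -0.521, 0.533]
wrist_force: [-8.9, -1.5, 2.6]
finger_gap: 0.017
```

```bash
python3 pr.py
```

```text
clock 18.9 along,across -25.490605629144586 0.16898886783909006 z 117.08217925066678 F along,across,z -8.965542467006385 -0.4957140673364709 2.5846022757524305 turn [-1.2606 -0.0993 -0.1268] gap 0.017002694894737998 T [-0.4074  1.5336 -0.3453]
```

drive_tool(plan="-1 0 0 -1.5 -1.2 0 0; -1 0 0 -1.5 -0.5 0 0; -1 0 0 -1 -0.5 0 0")

```text
clock: 19.27
tcp_pos: [0.6683, 0.1238, 0.116]
orientation: [-0.469, 0.473, 0.528, -0.526]
wrist_force: [-7.3, 0.0, 4.4]
finger_gap: 0.0175
```

```bash
python3 pr.py; sleep 1; python3 pr.py
```

```text
clock 19.275 along,across -26.478060902418214 0.31205254627020157 z 115.95874627632901 F along,across,z -7.2177086022965495 0.8366055425395174 4.36699402455718 turn [ 0.3622 -0.1234 -0.1282] gap 0.017527111007414005 T [-0.1634  1.615  -0.0452]
clock 19.275 along,across -26.478060902418214 0.31205254627020157 z 115.95874627632901 F along,across,z -7.2177086022965495 0.8366055425395174 4.36699402455718 turn [ 0.3622 -0.1234 -0.1282] gap 0.017527111007414005 T [-0.1634  1.615  -0.0452]
```

drive_tool(plan="-1 0 -0.7 -2 -0.3 0 0; -1 0 -0.5 -2 -0.5 0 0; -1 0 -0.3 -2 -0.5 0 0; -1 0 0 -1.5 -0.4 0 0")

```text
clock: 19.77
tcp_pos: [0.6681, 0.1239, 0.1154]
orientation: [-0.466, 0.477, 0.532, -0.523]
wrist_force: [-8.4, -1.6, 3.1]
finger_gap: 0.0173
```

```bash
python3 pr.py
```

```text
clock 19.775 along,across -26.60629202304485 0.3657969462234702 z 115.36200070283094 F along,across,z -8.52334705431413 -0.5944158322352321 3.103416981478146 turn [ 1.156  -0.0729 -0.1566] gap 0.01734042385356868 T [-0.2777  1.8547 -0.1095]
```

drive_tool(plan="-1 0 -1 -2.5 0.6 0 0; -1 0 -1 -2.5 0 0 0; -1 0 -0.5 -2 0 0 0; -1 0 0 -2 -0.3 0 0")

```text
clock: 20.27
tcp_pos: [0.6696, 0.124, 0.1158]
orientation: [0.471, -0.471, -0.526, 0.529]
wrist_force: [-9.0, -0.6, 4.6]
finger_gap: 0.017
```

```bash
python3 pr.py
```

```text
clock 20.275 along,across -25.124462763446203 0.3152276408816306 z 115.78239416146018 F along,across,z -9.05315429305015 0.39781873075697166 4.574379257547922 turn [-0.1023 -0.0502 -0.1793] gap 0.01699065361612159 T [-0.2074  1.6109 -0.0614]
```

drive_tool(plan="-1 0 -1.5 -1.5 0 0 0; -1 0 -1 -1.5 -0.2 0 0; -1 0 -0.5 -1.5 -0.2 0 0")

```text
clock: 20.65
tcp_pos: [0.6683, 0.1238, 0.116]
orientation: [0.472, -0.47, -0.524, 0.53]
wrist_force: [-7.8, -1.4, 3.0]
finger_gap: 0.017
```

```bash
python3 - <<'E'
import pr
from bk import *
snap('scene','s9');crop('s9',305,165,365,235,9,'z6');pz=pose()
E
python3 pr.py
```

```text
clock 20.65 along,across -26.430130167114438 0.3279594794013135 z 116.01990648889839 F along,across,z -7.860760747657649 -0.48845326476097467 3.016403071901161 turn [-0.4646 -0.0388 -0.1884] gap 0.01702833458960934 T [-0.1979  1.2594 -0.0734]
clock 20.7 along,across -26.416932682660203 0.30944269140518216 z 116.0178355223218 F along,across,z -7.499879486815182 0.5635665640209434 0.7065681825438007 turn [-0.4616 -0.0387 -0.1888] gap 0.017542313699803247 T [-0.1749  1.3092 -0.0937]
```

View pics/z6.png

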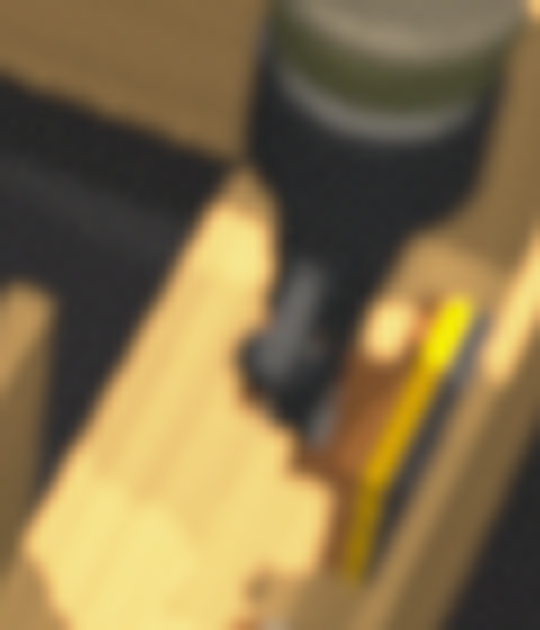

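drive_tool(plan="-1 0 -0.3 -3 -0.3 0 0; -1 0 -0.3 -3 -0.3 0 0; -1 0 -0.2 -3 -0.3 0 0; -1 0 0 -2.5 -0.3 0 0")

```text
clock: 21.2
tcp_pos: [0.6713, 0.1242, 0.1158]
orientation: [0.471, -0.471, -0.525, 0.53]
wrist_force: [-11.3, -2.0, 5.5]
finger_gap: 0.0172
```

```bash
python3 pr.py
```

```text
clock 21.2 along,across -23.457554907697265 0.36302150628891927 z 115.75932757830728 F along,across,z -11.445587719857679 -0.7296687203516831 5.528213091912006 turn [-0.2677 -0.0222 -0.2115] gap 0.017185912823580417 T [-0.3798  1.9411 -0.1504]
```

```bash
for i in 1 2 3 4 5 6; do python3 -c "
from h import *
cams.read_camera('top')
import pr"; done
```

```text
clock 21.25 along,across -23.46486300422474 0.3385094669297117 z 115.75561659891787 F along,across,z -11.17761076610343 -0.17792810941140447 5.1277993351812095 turn [-0.2681 -0.0271 -0.213 ] gap 0.017224889221495187 T [-0.3383  1.9635 -0.1098]
clock 21.3 along,across -23.502138967454382 0.341411493695806 z 115.75747342986358 F along,across,z -12.24160047624929 -0.7837227541964195 5.336993299731057 turn [-0.2711 -0.0248 -0.2133] gap 0.017390498572816968 T [-0.3376  1.9479 -0.1749]
clock 21.35 along,across -23.51178170027653 0.3391372222104346 z 115.78804657820766 F along,across,z -11.91393082294262 -0.3896877313888824 4.670003539677703 turn [-0.2689 -0.0243 -0.2139] gap 0.0173152822088595 T [-0.3137  1.9617 -0.1224]
clock 21.4 along,across -23.524751168924478 0.345657227970103 z 115.76042684677475 F along,across,z -12.515922621295092 -0.2606909466776998 5.61214443974447 turn [-0.2721 -0.0246 -0.2131] gap 0.016986547937518706 T [-0.3564  1.9666 -0.1256]
clock 21.45 along,across -23.520923408485437 0.3316653361891119 z 115.75368841985649 F along,across,z -11.389876996316438 0.29468253536792277 4.492669567939365 turn [-0.2717 -0.0251 -0.2134] gap 0.017147408036655546 T [-0.3293  1.9188 -0.1296]
clock 21.5 along,across -23.500749173167463 0.34141582722478353 z 115.7847921119056 F along,across,z -11.441400626615238 -0.9742726060158572 3.865616234188497 turn [-0.268  -0.0274 -0.2129] gap 0.016995107518588178 T [-0.3196  1.9616 -0.1545]
```

drive_tool(plan="-1 0 -2 -1.5 0 0 0; -1 0 -1.5 -2 -0.3 0 0")

```text
clock: 21.75
tcp_pos: [0.6688, 0.1239, 0.1162]
orientation: [0.473, -0.469, -0.523, 0.532]
wrist_force: [-7.6, -1.7, -2.0]
finger_gap: 0.0171
```

```bash
for i in 1 2 3 4; do python3 -c "
from h import *
cams.read_camera('top')
import pr"; done
```

```text
clock 21.8 along,across -25.90909218472318 0.35399856555919645 z 116.21111023214802 F along,across,z -8.975155753596047 -0.8107281596599153 -2.1033430369198904 turn [-0.7372 -0.0167 -0.2247] gap 0.016684387810918883 T [-0.2393  1.5011 -0.1235]
clock 21.85 along,across -25.805138690143078 0.3568522643250878 z 116.193637710238 F along,across,z -8.628035360918085 -0.09865433753446214 -1.8452598299093934 turn [-0.7269 -0.0185 -0.2249] gap 0.017058557110189342 T [-0.306   1.4977 -0.0864]
clock 21.9 along,across -25.782305539819173 0.35163289050746155 z 116.17711117248822 F along,across,z -9.465149348903509 -1.0068735697137297 -1.4179805275334054 turn [-0.7245 -0.0176 -0.2239] gap 0.016971787906306983 T [-0.2684  1.5227 -0.0716]
clock 21.95 along,across -25.773976725748604 0.36747291522904607 z 116.18259827258716 F along,across,z -8.652635446613814 -0.8320774327189834 -1.5095189252207455 turn [-0.724  -0.0182 -0.2232] gap 0.01690620545439287 T [-0.2558  1.5607 -0.07  ]
```

Steady at about 9 N along the plate normal, with the vertical force near the bracket's weight. I'll do a last look while holding.

```bash
python3 - <<'E'
from bk import *
for i in range(12):
    cams.read_camera('top')
snap('scene','s10');crop('s10',305,165,365,235,9,'z7');
import pr
E
```

```text
clock 22.6 along,across -25.791782409862186 0.3324125654012349 z 116.1671806724947 F along,across,z -8.618177744937187 -0.3713678092585438 -2.118566102134235 turn [-0.7291 -0.022  -0.2237] gap 0.016734426571459307 T [-0.3083  1.5211 -0.1323]
```

View pics/z7.png

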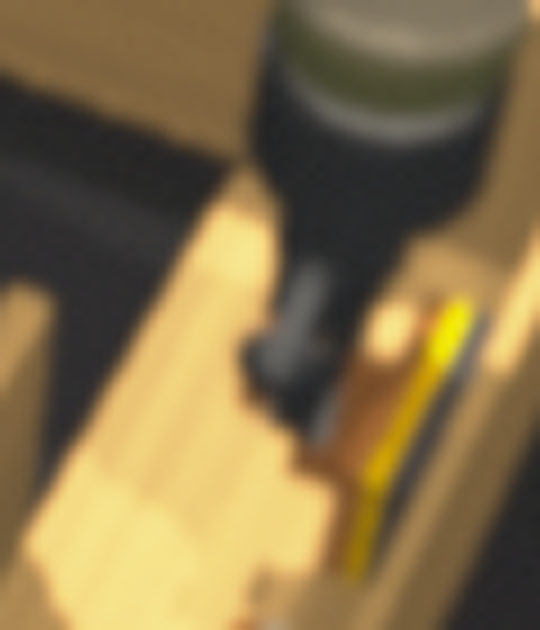

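View pics/s10.png

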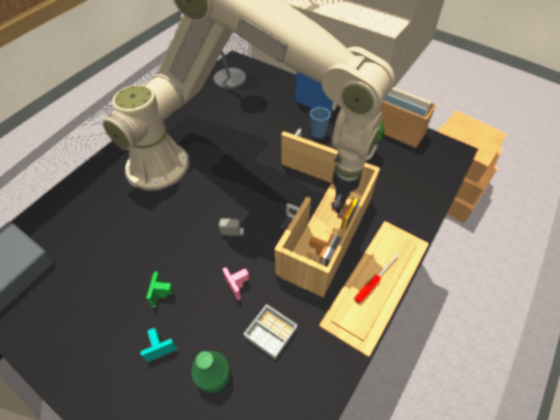

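```bash
python3 - <<'E'
from bk import *
L,m=bk('s10')
z=np.load('pics/s10.npz');P=cloud('scene',z['d']);im=z['im'].astype(int)
y=(im[:,:,0]>150)&(im[:,:,2]<60)&(im[:,:,1]>120);y&=(abs(L[:,:,0])<55)&(abs(L[:,:,1])<70)&(abs(L[:,:,2])<50)
for n,k in(('bracket',m&(L[:,:,2]<-5)),('yellow',y)): print(n,k.sum(),np.percentile(L[k],[2,50,98],axis=0).tolist(),'z pct',np.percentile(P[k][:,2],[2,50,90,98]))
E
```

```text
back plane z= [ 0.5561 -0.0448 -5.7118] n 56 std 4.709473881640384  yaw,pitch deg [31.8649 -2.5647]
top y -8.59956048848368 123 x range [-42.3724  39.2659] ymax 49.9287152087455
bracket 234 [[-41.284425211159665, -12.065665572278311, -38.58643648009178], [-10.077322627453498, -6.4795946794461425, -26.23107982010835], [36.295191207551085, 47.5861844022032, -8.586490268973007]] z pct [0.0683 0.1223 0.1265 0.1278]
yellow 73 [[-39.1752641845303, -13.236557009201855, -37.07489762068616], [-1.453197935780542, -9.071746308016252, -32.6223809250633], [33.45310639251626, -2.8775545715400224, -26.26905113072539]] z pct [0.1188 0.1248 0.1275 0.1289]
```

Height and side extents agree to about 2 mm (bracket top at about 0.1245 m, plate top at about 0.125 m). Handing in.

```bash
python3 -c "
from workcell import job
print(job.hand_in())"
```

```text
the job is handed in; nothing more can be done
None
```

The left-hand door is open, and the arm is still gripping the bracket and holding it on the yellow plate at about 9 N. I handed the job in at about 22.6 s; it reports no verdict.

- **Door:** I swung it open by its handle to about 89°. It still looked open in the last scene picture.
- **Bracket:** I picked up the orange-oak bracket by its rib, brought it in from above and pressed it on the plate.
- **Push:** The last wrist readings were steady at about 9 N along the plate's normal. The upward drag on the bracket had gone, leaving a vertical force close to its weight.
- **Force while settling:** The wrist read up to 12.5 N along the normal. With the upward drag that came to about 14 N, so I eased off.
- **Alignment:** The bracket's sides and top match the plate's to about 2 mm, the tool tilt is about 0.7°, and the pictures show the bracket flush on the plate. The other things look unmoved.

**Weaker checks:**
- The top camera's view of the bracket was blocked by the arm, so the final alignment rests on the scene camera alone.
- The plane fit of the bracket's back is meaningless once it touches the plate.
- Plate travel suggests about 7 N, against 9 N at the wrist. Both are inside 6 to 14 N.

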